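Fetch the lidded bowl from behind the table set

TASK

The small lidded bowl is hemmed in behind the tea canister, the flask and the pepper mill. Stand those three in the round red tray without shifting the bowl, then bring the bowl with its lid on to the middle of the aluminium dish, and after that put the three back upright, each in the middle of the coaster it came from. Set everything down gently, knock nothing over, and leave the chopsticks where they lie.

Things in the scene. Friction and masses are not known exactly. Their poses are not given: they have to be found in the camera images.
- canister: Closed tea canister: a plain bare-steel cylinder with a flat top, 60 mm in diameter, 108 mm high, one rigid piece (the cap does not come off), about 0.2 kg. Starts upright in the middle of one of the three cork coasters (76 mm across, 4 mm thick, fixed) 78 mm from the bowl's centre; which is its own varies. Origin: centre of its underside, z up.
- flask: White ceramic sake flask, 127 mm high: bulb 64 mm in diameter (widest 34 mm up), a straight neck 26 mm in diameter from 78 to 116 mm up, above it a lip flaring to 34 mm; about 0.3 kg. Starts upright in the middle of one of the three cork coasters (76 mm across, 4 mm thick, fixed) 78 mm from the bowl's centre; which is its own varies. Origin: centre of its underside, z up.
- mill: Dark wooden pepper mill, 130 mm high, rigid: foot 56 mm in diameter, a straight waist 33 mm in diameter from 62 to 97 mm up, above it a head 43 mm in diameter with a small steel knob on top; about 0.2 kg. Starts upright in the middle of one of the three cork coasters (76 mm across, 4 mm thick, fixed) 78 mm from the bowl's centre; which is its own varies. Origin: centre of its underside, z up.
- bowl: Small blue ceramic bowl with a loose lid, 66 mm in diameter, 48 mm high (70.5 with lid and knob), walls upright from 22 mm up, foot 42 mm across, 0.2 kg. Grip the bowl itself. It stands on the table behind the three coasters (87 mm apart) as the robot sees it, 13 to 17 mm clear of the things there, and in front of the coaster rack. Origin: centre of its underside, z up.
- lid: The bowl's loose ceramic lid, 64 mm in diameter, 60 g, lying on the bowl's rim with a 5 mm deep plug inside it, held only by its weight; its knob, 18 mm across, ends 22.5 mm above the rim. Origin: on its axis at the rim's height, 48 mm above the bowl's origin.
- dish: Round shallow aluminium dish, loose and empty, 0.16 kg, 154 mm across its rim, 14 mm high, flat floor about 116 mm across and 4 mm thick (things in it stand 4 mm above its origin). It lies to the left or the right of the cluster. Origin: centre of its underside.
- tray: Round red melamine tray, fixed, 270 mm across its rim, 22 mm high, flat floor about 240 mm across and 5 mm thick (things in it stand 5 mm above its origin). It is on the other side of the cluster from the dish. Its clear hinged cover lies open, flat on the table beyond its far edge. Origin: centre of its underside.
- chopsticks: A pair of bamboo chopsticks in a paper band, 230 mm long, 16 mm wide, 8 mm high, lying crosswise on the table just beyond the dish as the robot sees it, about 18 mm from its rim. To be left alone. Origin: near mid-length, on the table; x along the sticks.
- rack: Wooden coaster rack, fixed, 110 by 110 mm, 76 mm high, with a shut drawer whose small brass knob sticks out 15 mm towards the bowl. It stands behind the bowl, centres about 155 mm apart. Not part of the job. Origin: centre of its underside; its front faces its own -x.

How it is judged:
By the outcome, as a careful person would: the job done as asked, in the order asked, and still so for the second after the job is handed in, with the robot touching nothing.
It also fails if it takes over 144 s, if anything falls off the work surface, if the arm or the gripper's body presses on something with over 40 N, if the wrist force passes 120 N, or if a joint passes its speed limit or range.

ROBOT

A 6-joint arm with a two-finger parallel gripper is mounted at the origin on the work surface. World frame = base frame: x ahead of the robot, y to its left, z up, the work surface at z = 0. Lengths are in m, angles in rad, forces in N, time in s.
With the tool pointing down it reaches from about 0.4 to 0.825 m from the base axis. Payload 7 kg.
Tool frame: the origin (TCP) lies on the front face of the gripper's body, between the roots of the fingers; the fingertips stand 66 mm ahead of it and the grasp point (between the pads) lies 47 mm ahead of it; z points along the fingers, y is the line along which they close (so a half turn about z gives the same grasp; the last joint's range is limited). The gripper opens to 88 mm and grips with 3 to 60 N. Pads are 19 mm wide; open, the fingers measure 130 mm over their backs; the gripper's body (78 mm by 193 mm) begins 47 mm behind the grasp point.
Start: joints at [-0.863, 0.359, 0.012, 0, -1.224, -0.288], TCP at [0.275, -0.616, 0.292] pointing down, gripper open.
Joint ranges: [-3.07, 3.07], [-1.43, 2.12], [-1.02, 1.25], [-3.03, 1.67], [-3.05, -0], [-3.03, 3.03]. Speed limits (rad/s): [2.39, 2.39, 3.01, 3.14, 3.14, 3.14].

INTERFACE

Orientations are given as [roll, pitch, yaw] about the fixed x, y, z axes, in that order (R = Rz(yaw) Ry(pitch) Rx(roll)).
In Python, from station import arm gives the robot as it stands. The module is installed in compiled form; this text tells all that it offers.
- The arm moves only by the tool move_arm, never from a script. Its argument "increments" is a list of rows, each an object of numbers: "jaw": the gripper command: -1 is shut, 1 is fully open, values between are in proportion; "dx", "dy", "dz": the shift along the tool's x, y, z in m; "twist": the turn about the tool's z in rad. A call has 1 to 12 rows; each row shifts and turns the commanded pose from where the row before left it, along the tool's axes as they then stand; what a row does not reach is not made up. A row lasts 1/12 s, in which the tool goes at most 41.7 mm and 7.16 degrees, less where a joint would pass 70% of its speed; a pose out of reach is approached as far as the arm can. A call is refused whole if a number of a shift passes 0.0417 or a number of a turn 0.125, either way. A call with a gripper value outside its range is refused whole. The fingers move at their own pace and stop on an object; "force" is the grip in N (left out, the last holds). Time passes only in rows, so rows that do not move let the fingers close. It gives the time, the measured TCP pose, the force, the opening and the grip force at its end, in the units of the state.
- arm.get_state(): the state, without advancing time (a new reading comes with each control period).
- arm.grab_frame(name): name is "scene" or "top"; returns the picture (420x560x3 uint8, blue, green, red); there is no depth.
- arm.camera_info(name): a dict with "K" (3x3 intrinsics, pixels), "extrinsics" (4x4, takes a point from camera to world coordinates). Camera axes: x right, y down, z forward; pixel columns grow to the right and rows downward; lengths in m; the calibration is good to about 2 mm. A picture is of the moment at which its call begins. camera_info takes no time and is no camera call.
- arm.job_done(): hands the job in; it is judged then, once.
Trained networks look in the newest picture that a camera, given by its name, has taken for a name from the list of things; names that differ only in an ending like _2 or _b are one class to them, and where a whole thing is asked for, a point or a joint stands for the part that bears it (a point fixed in the world has none). Each returns a list of dicts, best first, with "score" (0 to 1); they miss things now and then, are a little off and sometimes report something else, mostly with a low value. They report only what shows in the picture. A call takes as long as a camera call.
- arm.find_in(camera, name): "position" ([x, y, z] in m, in world coordinates, good to about 4 mm: the middle of the surface that is visible of it).
- arm.silhouettes(camera, name): "pixels" (420x560 bool, what is visible of it).
- arm.pinpoint(camera, name): "position" ([x, y, z] in m, in world coordinates, good to about 4 mm: a listed point, or the origin of a listed thing).
The state is a dict: "t": time; "q": joint angles; "qd": joint speeds; "joint_efforts": joint torques, N m; "eef_pos": TCP position; "ee_rot": TCP orientation; "force": force on the tool from outside, world axes, zero at the start; "moment": the same for the moment, N m; "width": finger opening in m; "gripper_force": force on a finger pad.
Only numpy, scipy, OpenCV 4.12 (cv2) and the standard library are available. Lean on these libraries where they do the work, as an engineer would, in place of code of your own. Each camera call takes 0.05 s, during which the arm holds its last target. There are 200 camera calls.

## Working session

There is one attempt and no reset: what is moved stays moved. The work goes in short steps, Python scripts to look and compute and a tool call to move; the robot and the scene stay as the last step left them, time stands still between calls to the robot, and variables do not carry over. Pictures are saved under pics/ and viewed, at most 14 in all, crops included, and the job is handed in when it is done.

Besides the shell and the picture viewer there is one more tool, called after ">>>" as name(argument=value, ...) on one line, values as JSON. move_arm: Moves the arm, as the interface text tells. Its arguments: {"type":"object","properties":{"increments":{"type":"array"},"force":{"type":"number"}},"required":["increments"]}

```bash
mkdir -p pics; ls; cat > h.py <<'E'
import numpy as np, cv2
from station import arm
def proj(cam,p):
    i=arm.camera_info(cam);E=np.array(i["extrinsics"]);K=np.array(i["K"])
    c=np.linalg.inv(E)@np.r_[p,1];u=K@c[:3];return u[:2]/u[2]
def ray(cam,uv,z):
    i=arm.camera_info(cam);E=np.array(i["extrinsics"]);K=np.array(i["K"])
    d=E[:3,:3]@np.linalg.solve(K,np.r_[uv,1]);o=E[:3,3];return o+d*(z-o[2])/d[2]
E
python3 - <<'E'
from h import *
np.set_printoptions(precision=4,suppress=True)
s=arm.get_state();print(s)
for c in("scene","top"):
    f=arm.grab_frame(c);cv2.imwrite(f"pics/{c}0.png",f);i=arm.camera_info(c);print(c,np.array(i["K"]),np.array(i["extrinsics"]))
    for n in "canister flask mill bowl lid dish tray chopsticks rack".split():
        print(n,[(np.round(d["position"],3),round(d["score"],2)) for d in arm.pinpoint(c,n)[:2]])
E
```

```text
pics
{'t': 0.0, 'q': array([-0.8629,  0.3594,  0.0111, -0.0003, -1.2241, -0.2881]), 'qd': array([ 0.0005, -0.001 ,  0.0013, -0.0017,  0.0016,  0.    ]), 'joint_efforts': array([  0.0003, -58.2723,  29.3042,   6.9968,   0.0067,  -0.0002]), 'eef_pos': array([ 0.2749, -0.6161,  0.2912]), 'ee_rot': array([ 3.14  , -0.0002, -2.7219]), 'force': array([ 0.6798, -0.9022, -0.1519]), 'moment': array([ 0.044 , -0.0155,  0.0123]), 'gripper_force': 0.0, 'width': 0.08784173026699715}
scene [[430.0379   0.     284.9434]
 [  0.     430.0379 205.3104]
 [  0.       0.       1.    ]] [[-0.4457  0.6374 -0.6286  1.2076]
 [ 0.8951  0.3105 -0.3199  0.311 ]
 [-0.0087 -0.7052 -0.7089  0.7351]
 [ 0.      0.      0.      1.    ]]
canister [(array([ 0.525, -0.03 ,  0.007]), 0.85)]
flask [(array([ 0.583, -0.096,  0.005]), 0.79)]
mill [(array([0.566, 0.046, 0.002]), 0.59)]
bowl [(array([ 0.601, -0.024, -0.001]), 0.62)]
lid [(array([ 0.601, -0.021,  0.046]), 0.96)]
dish [(array([ 0.488, -0.353,  0.   ]), 0.88)]
tray [(array([ 0.487,  0.367, -0.004]), 0.94), (array([ 0.488, -0.354,  0.002]), 0.31)]
chopsticks [(array([ 0.593, -0.372, -0.002]), 0.63)]
rack [(array([ 0.758, -0.013,  0.001]), 0.93)]
top [[408.903    0.     275.8478]
 [  0.     408.903  208.806 ]
 [  0.       0.       1.    ]] [[ 0.0274 -0.9941  0.1052  0.5063]
 [-0.9996 -0.0263  0.0119 -0.007 ]
 [-0.0091 -0.1054 -0.9944  0.9699]
 [ 0.      0.      0.      1.    ]]
canister [(array([ 0.522, -0.028,  0.001]), 0.89)]
flask [(array([ 0.584, -0.098,  0.001]), 0.76)]
mill [(array([ 0.566,  0.047, -0.001]), 0.96)]
bowl [(array([ 0.6  , -0.02 ,  0.001]), 0.5)]
lid [(array([ 0.602, -0.024,  0.048]), 0.62), (array([ 0.487, -0.356, -0.002]), 0.36)]
dish [(array([ 0.491, -0.354,  0.001]), 0.57), (array([ 0.603, -0.023,  0.047]), 0.45)]
tray [(array([ 0.49 ,  0.368, -0.001]), 0.65)]
chopsticks [(array([ 0.591, -0.368, -0.001]), 0.92)]
rack [(array([ 0.756, -0.012, -0.   ]), 0.55)]
```

View pics/scene0.png

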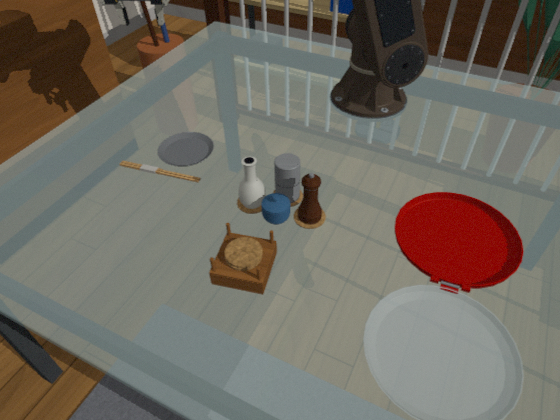

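View pics/top0.png

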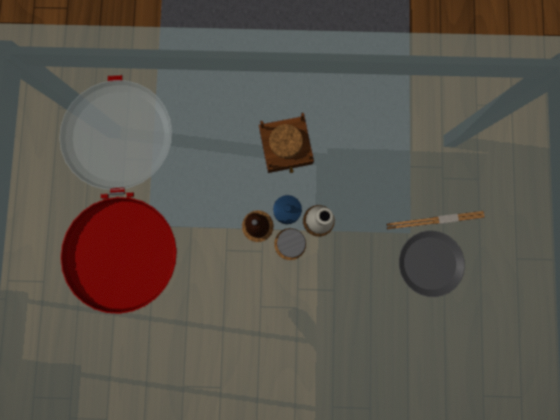

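The top view shows the cluster at about (288,225): mill (258,225), canister (290,243), flask (320,219) and bowl (287,208). The dish is on the robot's right at (432,263) and the tray on its left at (119,254). The chopsticks lie beyond the dish, and the rack is behind the bowl. The scene view agrees with this. Next I refine the positions by fitting the silhouettes in both views.

```bash
cat >> h.py <<'E'
P={"canister":[(30,0),(30,108)],"flask":[(24,0),(32,34),(28,52),(13,78),(13,116),(17,127)],
"mill":[(28,0),(27,15),(16.5,62),(16.5,97),(21.5,100),(21.5,118),(6,122),(5,130)],
"bowl":[(21,0),(33,22),(33,48)],"dish":[(60,0),(77,14)],"tray":[(122,0),(135,22)]}
def mask(cam,n,p,K,Ei):
    m=np.zeros((420,560),np.uint8);a=np.linspace(0,2*np.pi,40)
    rings=[]
    for r,z in P[n]:
        w=np.c_[p[0]+r/1e3*np.cos(a),p[1]+r/1e3*np.sin(a),0*a+p[2]+z/1e3,1+0*a]@Ei[:3].T@K.T
        rings.append(w[:,:2]/w[:,2:])
    for A,B in zip(rings[:-1],rings[1:]):
        cv2.fillConvexPoly(m,np.round(cv2.convexHull(np.vstack([A,B]).astype(np.float32))*16).astype(np.int32),1,shift=4)
    return m>0
def fit(names,guess,cams=("scene","top"),others=(),z=True):
    """fit x,y,z of upright things to the silhouettes of the newest pictures"""
    from scipy.optimize import minimize
    S={};C={}
    for c in cams:
        i=arm.camera_info(c);C[c]=(np.array(i["K"]),np.linalg.inv(np.array(i["extrinsics"])))
        for n in set(names)|set(others):
            r=arm.silhouettes(c,n)
            if r: S[c,n]=r[0]["pixels"]
    out={}
    for n in names:
        def cost(p,cs=cams):
            t=0
            for c in cs:
                if (c,n) not in S: continue
                ign=np.zeros((420,560),bool)
                for (cc,k),m in S.items():
                    if cc==c and k!=n: ign|=m
                M=mask(c,n,p,*C[c]);s=S[c,n]
                t+=((M^s)&~(ign&~s)).sum()/s.sum()
            return t
        g=np.array(guess[n]); best=None
        d=.008
        while d>.0003:
            imp=False
            for v in np.vstack([np.eye(3),-np.eye(3)])*d:
                if not z and v[2]: continue
                q=g+v
                if cost(q)<cost(g)-1e-9: g=q;imp=True
            if not imp:d/=2
        out[n]=(g,[round(cost(g,[c]),3) for c in cams])
        print(n,np.round(g,4),out[n][1])
    return out
E
python3 - <<'E'
from h import *
arm.grab_frame("scene");arm.grab_frame("top")
G={"canister":(.523,-.029,.004),"flask":(.5835,-.097,.004),"mill":(.566,.0465,.004),"bowl":(.601,-.022,0),"dish":(.489,-.354,0),"tray":(.488,.368,0)}
fit(list(G),G,others=["lid"]); print()
fit(list(G),G,others=["lid"],z=False); print(arm.get_state()["t"])
E
```

```text
canister [ 0.5285 -0.03    0.002 ] [np.float64(0.08), np.float64(0.161)]
flask [ 0.5855 -0.0965  0.0045] [np.float64(0.088), np.float64(0.174)]
mill [5.66e-01 4.65e-02 5.00e-04] [np.float64(0.143), np.float64(0.126)]
bowl [ 0.6    -0.024  -0.0025] [np.float64(0.187), 0]
dish [ 0.493  -0.3575  0.002 ] [np.float64(0.059), np.float64(0.046)]
tray [ 0.4935  0.3665 -0.0005] [np.float64(0.652), np.float64(0.49)]

canister [ 0.5285 -0.03    0.004 ] [np.float64(0.074), np.float64(0.164)]
flask [ 0.5855 -0.0965  0.004 ] [np.float64(0.094), np.float64(0.171)]
mill [0.5675 0.048  0.004 ] [np.float64(0.137), np.float64(0.13)]
bowl [ 0.6005 -0.0235  0.    ] [np.float64(0.205), 0]
dish [ 0.491  -0.3585  0.    ] [np.float64(0.056), np.float64(0.041)]
tray [0.4935 0.3665 0.    ] [np.float64(0.652), np.float64(0.49)]
2.5
```

>>> move_arm(increments=[{"jaw": 1,"twist": 0.105},{"jaw": 1,"twist": 0.105},{"jaw": 1,"twist": 0.105},{"jaw": 1,"twist": 0.105},{"jaw": 1}])

```text
$.increments[0]: bad value
```

>>> move_arm(increments=[{"jaw": 1,"dx": 0,"dy": 0,"dz": 0,"twist": 0.105},{"jaw": 1,"dx": 0,"dy": 0,"dz": 0,"twist": 0.105},{"jaw": 1,"dx": 0,"dy": 0,"dz": 0,"twist": 0.105},{"jaw": 1,"dx": 0,"dy": 0,"dz": 0,"twist": 0.105},{"jaw": 1,"dx": 0,"dy": 0,"dz": 0,"twist": 0}], force=12)

```text
t: 2.92
eef_pos: [0.2751, -0.6164, 0.2921]
ee_rot: [3.142, -0.0, 3.137]
force: [0.4, 0.5, 0.5]
width: 0.0875
gripper_force: 0.0
```

>>> move_arm(increments=[{"jaw": 1,"dx": -0.005,"dy": 0.01,"dz": 0,"twist": 0},{"jaw": 1,"dx": -0.012,"dy": 0.028,"dz": 0,"twist": 0},{"jaw": 1,"dx": -0.012,"dy": 0.028,"dz": 0,"twist": 0},{"jaw": 1,"dx": -0.012,"dy": 0.028,"dz": 0,"twist": 0},{"jaw": 1,"dx": -0.012,"dy": 0.028,"dz": 0,"twist": 0},{"jaw": 1,"dx": -0.012,"dy": 0.028,"dz": 0,"twist": 0},{"jaw": 1,"dx": -0.012,"dy": 0.028,"dz": 0,"twist": 0},{"jaw": 1,"dx": -0.012,"dy": 0.028,"dz": 0,"twist": 0},{"jaw": 1,"dx": -0.012,"dy": 0.028,"dz": 0,"twist": 0},{"jaw": 1,"dx": -0.012,"dy": 0.028,"dz": 0,"twist": 0},{"jaw": 1,"dx": -0.012,"dy": 0.028,"dz": 0,"twist": 0}])

```text
t: 3.83
eef_pos: [0.4004, -0.3246, 0.2924]
ee_rot: [-3.141, 0.001, -3.138]
force: [0.9, 0.3, 0.5]
width: 0.0879
gripper_force: 0.0
```

>>> move_arm(increments=[{"jaw": 1,"dx": -0.012,"dy": 0.028,"dz": 0,"twist": 0},{"jaw": 1,"dx": -0.012,"dy": 0.028,"dz": 0,"twist": 0},{"jaw": 1,"dx": -0.012,"dy": 0.028,"dz": 0,"twist": 0},{"jaw": 1,"dx": -0.012,"dy": 0.028,"dz": 0,"twist": 0},{"jaw": 1,"dx": -0.012,"dy": 0.028,"dz": 0,"twist": 0},{"jaw": 1,"dx": -0.012,"dy": 0.028,"dz": 0,"twist": 0},{"jaw": 1,"dx": -0.012,"dy": 0.028,"dz": 0,"twist": 0},{"jaw": 1,"dx": -0.012,"dy": 0.028,"dz": 0,"twist": 0},{"jaw": 1,"dx": -0.012,"dy": 0.028,"dz": 0,"twist": 0},{"jaw": 1,"dx": -0.01,"dy": 0.028,"dz": 0,"twist": 0},{"jaw": 1,"dx": -0.005,"dy": 0.017,"dz": 0,"twist": 0},{"jaw": 1,"dx": 0,"dy": 0,"dz": 0,"twist": 0}])

```text
t: 4.83
eef_pos: [0.5239, -0.0263, 0.2921]
ee_rot: [3.141, 0.001, -3.135]
force: [0.2, -0.1, -1.0]
width: 0.0875
gripper_force: 0.0
```

>>> move_arm(increments=[{"jaw": 1,"dx": 0,"dy": -0.002,"dz": 0.01,"twist": 0},{"jaw": 1,"dx": 0,"dy": 0,"dz": 0.02,"twist": 0},{"jaw": 1,"dx": 0,"dy": 0,"dz": 0.03,"twist": 0},{"jaw": 1,"dx": 0,"dy": 0,"dz": 0.03,"twist": 0},{"jaw": 1,"dx": 0,"dy": 0,"dz": 0.03,"twist": 0},{"jaw": 1,"dx": 0,"dy": 0,"dz": 0.02,"twist": 0},{"jaw": 1,"dx": 0,"dy": 0,"dz": 0.01,"twist": 0},{"jaw": 1,"dx": 0,"dy": 0,"dz": 0,"twist": 0},{"jaw": 0.45,"dx": 0,"dy": 0,"dz": 0,"twist": 0},{"jaw": 0.45,"dx": 0,"dy": 0,"dz": 0,"twist": 0},{"jaw": 0.45,"dx": 0,"dy": 0,"dz": 0,"twist": 0},{"jaw": 0.45,"dx": 0,"dy": 0,"dz": 0,"twist": 0}])

```text
t: 5.83
eef_pos: [0.5239, -0.0313, 0.1435]
ee_rot: [3.141, 0.002, -3.141]
force: [0.9, 0.8, -0.8]
width: 0.0671
gripper_force: 0.0
```

>>> move_arm(increments=[{"jaw": 0.2,"dx": 0,"dy": 0,"dz": 0,"twist": 0},{"jaw": 0.2,"dx": 0,"dy": 0,"dz": 0,"twist": 0},{"jaw": 0.2,"dx": 0,"dy": 0,"dz": 0,"twist": 0},{"jaw": 0.2,"dx": 0,"dy": 0,"dz": 0,"twist": 0},{"jaw": 0.2,"dx": 0,"dy": 0,"dz": 0,"twist": 0}])

```text
t: 6.25
eef_pos: [0.5239, -0.0312, 0.143]
ee_rot: [3.141, 0.002, -3.141]
force: [-0.5, 1.0, 5.6]
width: 0.0599
gripper_force: 12.0
```

>>> move_arm(increments=[{"jaw": 0.2,"dx": 0,"dy": 0,"dz": -0.005,"twist": 0},{"jaw": 0.2,"dx": 0,"dy": 0,"dz": -0.015,"twist": 0},{"jaw": 0.2,"dx": 0,"dy": 0,"dz": -0.025,"twist": 0},{"jaw": 0.2,"dx": 0,"dy": 0,"dz": -0.03,"twist": 0},{"jaw": 0.2,"dx": 0,"dy": 0,"dz": -0.03,"twist": 0},{"jaw": 0.2,"dx": 0,"dy": 0,"dz": -0.03,"twist": 0},{"jaw": 0.2,"dx": 0,"dy": 0,"dz": -0.015,"twist": 0},{"jaw": 0.2,"dx": 0.004,"dy": 0.01,"dz": 0,"twist": 0},{"jaw": 0.2,"dx": 0.005,"dy": 0.02,"dz": 0,"twist": 0},{"jaw": 0.2,"dx": 0.005,"dy": 0.025,"dz": 0,"twist": 0},{"jaw": 0.2,"dx": 0.005,"dy": 0.025,"dz": 0,"twist": 0},{"jaw": 0.2,"dx": 0.005,"dy": 0.025,"dz": 0,"twist": 0}])

```text
t: 7.25
eef_pos: [0.4977, 0.0744, 0.2907]
ee_rot: [-3.141, -0.003, 3.14]
force: [0.3, -0.2, -2.8]
width: 0.0598
gripper_force: 12.0
```

>>> move_arm(increments=[{"jaw": 0.2,"dx": 0.006,"dy": 0.025,"dz": 0,"twist": 0},{"jaw": 0.2,"dx": 0.006,"dy": 0.025,"dz": 0,"twist": 0},{"jaw": 0.2,"dx": 0.006,"dy": 0.025,"dz": 0,"twist": 0},{"jaw": 0.2,"dx": 0.006,"dy": 0.025,"dz": 0,"twist": 0},{"jaw": 0.2,"dx": 0.006,"dy": 0.025,"dz": 0,"twist": 0},{"jaw": 0.2,"dx": 0.006,"dy": 0.025,"dz": 0,"twist": 0},{"jaw": 0.2,"dx": 0.006,"dy": 0.025,"dz": 0,"twist": 0},{"jaw": 0.2,"dx": 0.006,"dy": 0.025,"dz": 0,"twist": 0},{"jaw": 0.2,"dx": 0.006,"dy": 0.025,"dz": 0,"twist": 0},{"jaw": 0.2,"dx": 0.005,"dy": 0.016,"dz": 0,"twist": 0},{"jaw": 0.2,"dx": 0.001,"dy": 0.01,"dz": 0,"twist": 0},{"jaw": 0.2,"dx": 0,"dy": 0,"dz": 0,"twist": 0}])

```text
t: 8.25
eef_pos: [0.4382, 0.326, 0.2906]
ee_rot: [-3.14, -0.002, -3.14]
force: [-0.3, -0.6, -2.2]
width: 0.0595
gripper_force: 12.0
```

>>> move_arm(increments=[{"jaw": 0.2,"dx": 0,"dy": 0,"dz": 0.01,"twist": 0},{"jaw": 0.2,"dx": 0,"dy": 0,"dz": 0.025,"twist": 0},{"jaw": 0.2,"dx": 0,"dy": 0,"dz": 0.03,"twist": 0},{"jaw": 0.2,"dx": 0,"dy": 0,"dz": 0.03,"twist": 0},{"jaw": 0.2,"dx": 0,"dy": 0,"dz": 0.02,"twist": 0},{"jaw": 0.2,"dx": 0,"dy": 0,"dz": 0.015,"twist": 0},{"jaw": 0.2,"dx": 0,"dy": 0,"dz": 0.007,"twist": 0},{"jaw": 0.2,"dx": 0,"dy": 0,"dz": 0.003,"twist": 0},{"jaw": 0.2,"dx": 0,"dy": 0,"dz": 0.002,"twist": 0},{"jaw": 0.2,"dx": 0,"dy": 0,"dz": 0.002,"twist": 0},{"jaw": 0.2,"dx": 0,"dy": 0,"dz": 0,"twist": 0},{"jaw": 0.2,"dx": 0,"dy": 0,"dz": 0,"twist": 0}])

```text
t: 9.25
eef_pos: [0.4395, 0.3248, 0.1489]
ee_rot: [3.14, 0.001, 3.141]
force: [0.4, -0.7, -3.3]
width: 0.0591
gripper_force: 12.0
```

>>> move_arm(increments=[{"jaw": 0.2,"dx": 0,"dy": 0,"dz": 0.0015,"twist": 0},{"jaw": 0.2,"dx": 0,"dy": 0,"dz": 0.0015,"twist": 0},{"jaw": 0.2,"dx": 0,"dy": 0,"dz": 0,"twist": 0},{"jaw": 0.2,"dx": 0,"dy": 0,"dz": 0,"twist": 0}])

```text
t: 9.58
eef_pos: [0.4392, 0.3246, 0.1452]
ee_rot: [-3.142, 0.0, 3.142]
force: [-0.4, 0.5, -2.4]
width: 0.0598
gripper_force: 12.0
```

>>> move_arm(increments=[{"jaw": 0.2,"dx": 0,"dy": 0,"dz": 0.001,"twist": 0},{"jaw": 0.2,"dx": 0,"dy": 0,"dz": 0.0005,"twist": 0},{"jaw": 0.2,"dx": 0,"dy": 0,"dz": 0,"twist": 0},{"jaw": 0.2,"dx": 0,"dy": 0,"dz": 0,"twist": 0}])

```text
t: 9.92
eef_pos: [0.4394, 0.3248, 0.144]
ee_rot: [3.141, 0.0, 3.142]
force: [-1.5, 0.1, 2.0]
width: 0.0598
gripper_force: 12.0
```

>>> move_arm(increments=[{"jaw": 0.5,"dx": 0,"dy": 0,"dz": 0,"twist": 0},{"jaw": 0.8,"dx": 0,"dy": 0,"dz": 0,"twist": 0},{"jaw": 0.8,"dx": 0,"dy": 0,"dz": 0,"twist": 0},{"jaw": 0.8,"dx": 0,"dy": 0,"dz": -0.01,"twist": 0},{"jaw": 0.8,"dx": 0,"dy": 0,"dz": -0.025,"twist": 0},{"jaw": 0.8,"dx": 0,"dy": 0,"dz": -0.035,"twist": 0},{"jaw": 0.8,"dx": 0,"dy": 0,"dz": -0.035,"twist": 0},{"jaw": 0.8,"dx": 0,"dy": 0,"dz": -0.03,"twist": 0},{"jaw": 0.8,"dx": -0.004,"dy": -0.015,"dz": -0.015,"twist": 0},{"jaw": 0.8,"dx": -0.01,"dy": -0.03,"dz": 0,"twist": 0},{"jaw": 0.8,"dx": -0.01,"dy": -0.03,"dz": 0,"twist": 0},{"jaw": 0.8,"dx": -0.01,"dy": -0.03,"dz": 0,"twist": 0}])

```text
t: 10.92
eef_pos: [0.4733, 0.2186, 0.2951]
ee_rot: [3.14, 0.001, -3.141]
force: [-0.2, -0.0, -0.7]
width: 0.0793
gripper_force: 0.0
```

>>> move_arm(increments=[{"jaw": 0.5,"dx": -0.01,"dy": -0.03,"dz": 0,"twist": 0},{"jaw": 0.5,"dx": -0.01,"dy": -0.03,"dz": 0,"twist": 0},{"jaw": 0.5,"dx": -0.01,"dy": -0.03,"dz": 0,"twist": 0},{"jaw": 0.5,"dx": -0.01,"dy": -0.03,"dz": 0,"twist": 0},{"jaw": 0.5,"dx": -0.01,"dy": -0.03,"dz": 0,"twist": 0},{"jaw": 0.5,"dx": -0.01,"dy": -0.03,"dz": 0,"twist": 0},{"jaw": 0.5,"dx": -0.01,"dy": -0.03,"dz": 0,"twist": 0},{"jaw": 0.5,"dx": -0.01,"dy": -0.03,"dz": 0,"twist": 0},{"jaw": 0.5,"dx": -0.02,"dy": -0.03,"dz": 0,"twist": 0},{"jaw": 0.5,"dx": -0.01,"dy": -0.03,"dz": 0,"twist": 0},{"jaw": 0.5,"dx": 0,"dy": -0.017,"dz": 0,"twist": 0},{"jaw": 0.5,"dx": 0,"dy": 0,"dz": 0,"twist": 0}])

```text
t: 11.92
eef_pos: [0.5833, -0.1006, 0.2939]
ee_rot: [-3.141, -0.001, 3.138]
force: [-0.7, 0.0, 0.1]
width: 0.0661
gripper_force: 0.0
```

```bash
python3 - <<'E'
from h import *
for c in("scene","top"): cv2.imwrite(f"pics/{c}1.png",arm.grab_frame(c))
a=cv2.imread("pics/scene1.png")[120:320,150:420]; cv2.imwrite("pics/a1.png",cv2.resize(a,None,fx=2.5,fy=2.5))
b=cv2.imread("pics/top1.png")
cv2.imwrite("pics/b1.png",cv2.resize(b[150:300,50:370],None,fx=2.5,fy=2.5))
s=arm.get_state();print(s["eef_pos"],s["ee_rot"],s["width"])
E
```

```text
[ 0.58303993 -0.09824988  0.29403884] [3.14156996e+00 4.15490070e-06 3.13957686e+00] 0.06582273078021779
```

View pics/a1.png

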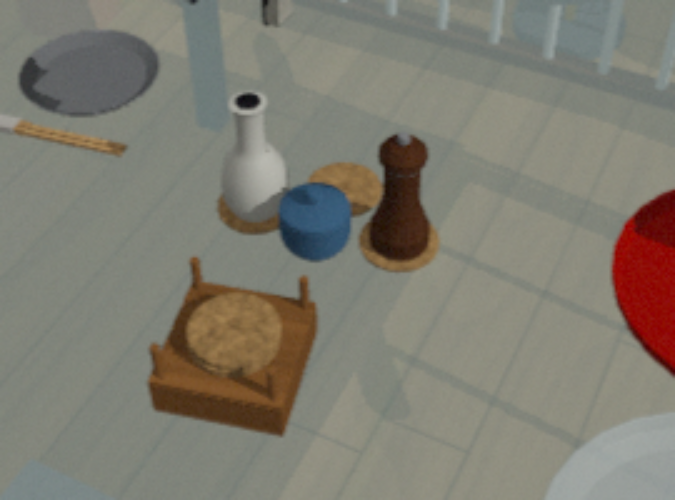

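The crop shows the flask, mill and bowl undisturbed and the canister's coaster empty at about (345,188). I can't see the gripper, so I'll check the full view.

```bash
python3 - <<'E'
from h import *
for c in("scene","top"): print(c,proj(c,(.583,-.098,.228)),proj(c,(.583,-.098,.29)))
a=cv2.imread("pics/scene1.png");b=cv2.imread("pics/top1.png")
cv2.imwrite("pics/ab.png",np.vstack([a[:300],b[:300]]))
E
```

```text
scene [244.38692231 123.71873161] [241.98471041  97.03331322]
top [330.63023452 211.23059575] [335.23795168 207.53593422]
```

View pics/ab.png

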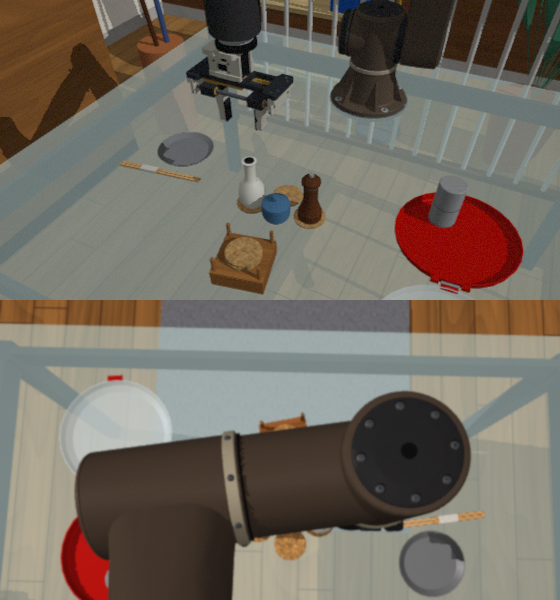

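Both views show the gripper above the flask, the canister upright in the tray at (447,205), and nothing disturbed.

>>> move_arm(increments=[{"jaw": 0.5,"dx": -0.001,"dy": 0.001,"dz": 0.01,"twist": 0},{"jaw": 0.5,"dx": 0,"dy": 0,"dz": 0.02,"twist": 0},{"jaw": 0.5,"dx": 0,"dy": 0,"dz": 0.03,"twist": 0},{"jaw": 0.5,"dx": 0,"dy": 0,"dz": 0.03,"twist": 0},{"jaw": 0.5,"dx": 0,"dy": 0,"dz": 0.03,"twist": 0},{"jaw": 0.5,"dx": 0,"dy": 0,"dz": 0.016,"twist": 0},{"jaw": 0.5,"dx": 0,"dy": 0,"dz": 0.01,"twist": 0},{"jaw": 0.5,"dx": 0,"dy": 0,"dz": 0,"twist": 0},{"jaw": 0.0,"dx": 0,"dy": 0,"dz": 0,"twist": 0},{"jaw": -0.2,"dx": 0,"dy": 0,"dz": 0,"twist": 0},{"jaw": -0.3,"dx": 0,"dy": 0,"dz": 0,"twist": 0},{"jaw": -0.3,"dx": 0,"dy": 0,"dz": 0,"twist": 0}], force=12)

```text
t: 13.02
eef_pos: [0.5848, -0.0963, 0.149]
ee_rot: [3.141, 0.002, 3.142]
force: [-0.2, -0.2, -0.6]
width: 0.0445
gripper_force: 0.0
```

>>> move_arm(increments=[{"jaw": -0.4,"dx": 0,"dy": 0,"dz": 0,"twist": 0},{"jaw": -0.5,"dx": 0,"dy": 0,"dz": 0,"twist": 0},{"jaw": -0.6,"dx": 0,"dy": 0,"dz": 0,"twist": 0},{"jaw": -0.6,"dx": 0,"dy": 0,"dz": 0,"twist": 0},{"jaw": -0.6,"dx": 0,"dy": 0,"dz": 0,"twist": 0},{"jaw": -0.6,"dx": 0,"dy": 0,"dz": 0,"twist": 0}])

```text
t: 13.52
eef_pos: [0.5847, -0.0964, 0.1484]
ee_rot: [-3.142, 0.001, -3.141]
force: [-1.4, 1.4, 5.9]
width: 0.0306
gripper_force: 10.1
```

>>> move_arm(increments=[{"jaw": -0.7,"dx": 0,"dy": 0,"dz": 0,"twist": 0},{"jaw": -0.7,"dx": 0,"dy": 0,"dz": 0,"twist": 0},{"jaw": -0.7,"dx": 0,"dy": 0,"dz": 0,"twist": 0},{"jaw": -0.7,"dx": 0,"dy": 0,"dz": 0,"twist": 0}])

```text
t: 13.85
eef_pos: [0.5847, -0.0964, 0.1484]
ee_rot: [-3.142, 0.001, -3.142]
force: [-0.3, 1.2, 5.6]
width: 0.0306
gripper_force: 10.0
```

>>> move_arm(increments=[{"jaw": -0.1,"dx": 0,"dy": 0,"dz": 0,"twist": 0},{"jaw": -0.1,"dx": 0,"dy": 0,"dz": 0,"twist": 0},{"jaw": -0.1,"dx": 0,"dy": 0,"dz": -0.002,"twist": 0},{"jaw": -0.1,"dx": 0,"dy": 0,"dz": -0.002,"twist": 0},{"jaw": -0.1,"dx": 0,"dy": 0,"dz": 0,"twist": 0},{"jaw": -0.3,"dx": 0,"dy": 0,"dz": 0,"twist": 0},{"jaw": -0.4,"dx": 0,"dy": 0,"dz": 0,"twist": 0},{"jaw": -0.5,"dx": 0,"dy": 0,"dz": 0,"twist": 0},{"jaw": -0.6,"dx": 0,"dy": 0,"dz": 0,"twist": 0},{"jaw": -0.6,"dx": 0,"dy": 0,"dz": 0,"twist": 0},{"jaw": -0.6,"dx": 0,"dy": 0,"dz": 0,"twist": 0},{"jaw": -0.6,"dx": 0,"dy": 0,"dz": 0,"twist": 0}])

```text
t: 14.85
eef_pos: [0.5842, -0.0964, 0.1517]
ee_rot: [3.142, 0.0, 3.141]
force: [-0.9, 0.6, 1.8]
width: 0.0317
gripper_force: 12.0
```

```bash
python3 - <<'E'
from h import *
f=arm.grab_frame("scene"); cv2.imwrite("pics/c2.png",cv2.resize(f[90:240,170:350],None,fx=4,fy=4,interpolation=cv2.INTER_CUBIC))
E
```

```text
(no output)
```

View pics/c2.png

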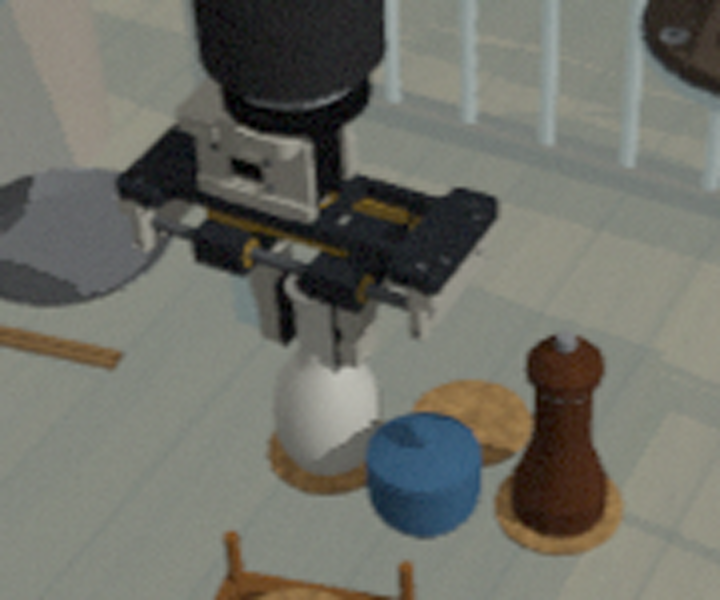

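The picture shows the flask upright on its coaster, held at the neck and lip at about (325,310). The bowl and mill are undisturbed. The opening of about 31 mm means the pad tops bear under the lip, so I'll lift gently.

>>> move_arm(increments=[{"jaw": -0.6,"dx": 0,"dy": 0,"dz": -0.002,"twist": 0},{"jaw": -0.6,"dx": 0,"dy": 0,"dz": -0.005,"twist": 0},{"jaw": -0.6,"dx": 0,"dy": 0,"dz": -0.01,"twist": 0},{"jaw": -0.6,"dx": 0,"dy": 0,"dz": -0.015,"twist": 0},{"jaw": -0.6,"dx": 0,"dy": 0,"dz": -0.02,"twist": 0},{"jaw": -0.6,"dx": 0,"dy": 0,"dz": -0.02,"twist": 0},{"jaw": -0.6,"dx": 0,"dy": 0,"dz": -0.02,"twist": 0},{"jaw": -0.6,"dx": 0,"dy": 0,"dz": -0.02,"twist": 0},{"jaw": -0.6,"dx": 0,"dy": 0,"dz": -0.02,"twist": 0},{"jaw": -0.6,"dx": 0,"dy": 0,"dz": -0.015,"twist": 0},{"jaw": -0.6,"dx": 0,"dy": 0,"dz": -0.01,"twist": 0},{"jaw": -0.6,"dx": 0,"dy": 0,"dz": 0,"twist": 0}], force=18)

```text
t: 15.9
eef_pos: [0.5849, -0.0966, 0.3117]
ee_rot: [3.142, 0.004, 3.142]
force: [0.2, 0.1, -1.6]
width: 0.0313
gripper_force: 18.0
```

```bash
python3 - <<'E'
from h import *
f=arm.grab_frame("scene"); cv2.imwrite("pics/c3.png",cv2.resize(f[40:240,170:350],None,fx=3,fy=3,interpolation=cv2.INTER_CUBIC))
E
```

```text
(no output)
```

View pics/c3.png

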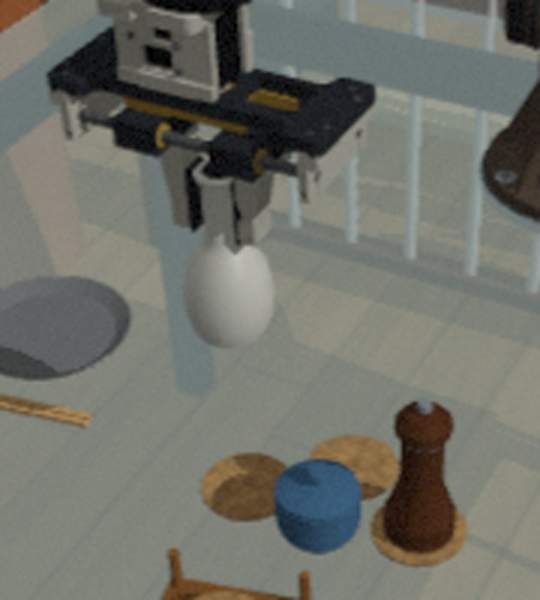

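The flask hangs upright and clear. Its coaster is free at about (248,487).

>>> move_arm(increments=[{"jaw": -0.6,"dx": 0.001,"dy": 0.005,"dz": 0,"twist": 0},{"jaw": -0.6,"dx": 0.001,"dy": 0.01,"dz": 0,"twist": 0},{"jaw": -0.6,"dx": 0.001,"dy": 0.015,"dz": 0,"twist": 0},{"jaw": -0.6,"dx": 0.001,"dy": 0.02,"dz": 0,"twist": 0},{"jaw": -0.6,"dx": 0.001,"dy": 0.02,"dz": 0,"twist": 0},{"jaw": -0.6,"dx": 0.001,"dy": 0.02,"dz": 0,"twist": 0},{"jaw": -0.6,"dx": 0.002,"dy": 0.02,"dz": 0,"twist": 0},{"jaw": -0.6,"dx": 0.002,"dy": 0.02,"dz": 0,"twist": 0},{"jaw": -0.6,"dx": 0.002,"dy": 0.02,"dz": 0,"twist": 0},{"jaw": -0.6,"dx": 0.002,"dy": 0.02,"dz": 0,"twist": 0},{"jaw": -0.6,"dx": 0.002,"dy": 0.02,"dz": 0,"twist": 0},{"jaw": -0.6,"dx": 0.002,"dy": 0.02,"dz": 0,"twist": 0}])

```text
t: 16.95
eef_pos: [0.5653, 0.1152, 0.3074]
ee_rot: [-3.141, -0.002, -3.142]
force: [0.4, -0.4, -2.0]
width: 0.0312
gripper_force: 18.0
```

>>> move_arm(increments=[{"jaw": -0.6,"dx": 0.001,"dy": 0.02,"dz": 0,"twist": 0},{"jaw": -0.6,"dx": 0.001,"dy": 0.02,"dz": 0,"twist": 0},{"jaw": -0.6,"dx": 0.001,"dy": 0.02,"dz": 0,"twist": 0},{"jaw": -0.6,"dx": 0.001,"dy": 0.02,"dz": 0,"twist": 0},{"jaw": -0.6,"dx": 0.001,"dy": 0.02,"dz": 0,"twist": 0},{"jaw": -0.6,"dx": 0.001,"dy": 0.02,"dz": 0,"twist": 0},{"jaw": -0.6,"dx": 0.001,"dy": 0.02,"dz": 0,"twist": 0},{"jaw": -0.6,"dx": 0.001,"dy": 0.02,"dz": 0,"twist": 0},{"jaw": -0.6,"dx": 0.001,"dy": 0.02,"dz": 0,"twist": 0},{"jaw": -0.6,"dx": 0.001,"dy": 0.015,"dz": 0,"twist": 0},{"jaw": -0.6,"dx": 0.001,"dy": 0.01,"dz": 0,"twist": 0},{"jaw": -0.6,"dx": 0,"dy": 0.006,"dz": 0,"twist": 0}])

```text
t: 17.95
eef_pos: [0.5546, 0.3259, 0.3077]
ee_rot: [-3.141, -0.001, -3.141]
force: [0.2, 0.4, -2.0]
width: 0.0311
gripper_force: 18.0
```

>>> move_arm(increments=[{"jaw": -0.6,"dx": 0,"dy": 0,"dz": 0.005,"twist": 0},{"jaw": -0.6,"dx": 0,"dy": 0,"dz": 0.01,"twist": 0},{"jaw": -0.6,"dx": 0,"dy": 0,"dz": 0.015,"twist": 0},{"jaw": -0.6,"dx": 0,"dy": 0,"dz": 0.02,"twist": 0},{"jaw": -0.6,"dx": 0,"dy": 0,"dz": 0.02,"twist": 0},{"jaw": -0.6,"dx": 0,"dy": 0,"dz": 0.02,"twist": 0},{"jaw": -0.6,"dx": 0,"dy": 0,"dz": 0.02,"twist": 0},{"jaw": -0.6,"dx": 0,"dy": 0,"dz": 0.02,"twist": 0},{"jaw": -0.6,"dx": 0,"dy": 0,"dz": 0.01,"twist": 0},{"jaw": -0.6,"dx": 0,"dy": 0,"dz": 0.007,"twist": 0},{"jaw": -0.6,"dx": 0,"dy": 0,"dz": 0.003,"twist": 0},{"jaw": -0.6,"dx": 0,"dy": 0,"dz": 0,"twist": 0}])

```text
t: 18.95
eef_pos: [0.5554, 0.3242, 0.1585]
ee_rot: [-3.141, -0.0, 3.141]
force: [0.7, 0.1, -2.3]
width: 0.0312
gripper_force: 18.0
```

>>> move_arm(increments=[{"jaw": -0.6,"dx": 0,"dy": 0,"dz": 0.002,"twist": 0},{"jaw": -0.6,"dx": 0,"dy": 0,"dz": 0.0015,"twist": 0},{"jaw": -0.6,"dx": 0,"dy": 0,"dz": 0.001,"twist": 0},{"jaw": -0.6,"dx": 0,"dy": 0,"dz": 0,"twist": 0},{"jaw": -0.6,"dx": 0,"dy": 0,"dz": 0,"twist": 0}])

```text
t: 19.37
eef_pos: [0.5553, 0.3247, 0.1545]
ee_rot: [3.141, 0.0, 3.142]
force: [0.4, 0.3, -2.1]
width: 0.0311
gripper_force: 18.0
```

>>> move_arm(increments=[{"jaw": -0.6,"dx": 0,"dy": 0,"dz": 0.001,"twist": 0},{"jaw": -0.6,"dx": 0,"dy": 0,"dz": 0,"twist": 0},{"jaw": -0.6,"dx": 0,"dy": 0,"dz": 0,"twist": 0}])

```text
t: 19.62
eef_pos: [0.5552, 0.3246, 0.1532]
ee_rot: [-3.142, -0.0, 3.141]
force: [-0.2, -0.2, -1.3]
width: 0.0313
gripper_force: 18.0
```

>>> move_arm(increments=[{"jaw": -0.6,"dx": 0,"dy": 0,"dz": 0.001,"twist": 0},{"jaw": -0.6,"dx": 0,"dy": 0,"dz": 0,"twist": 0},{"jaw": -0.6,"dx": 0,"dy": 0,"dz": 0,"twist": 0}])

```text
t: 19.87
eef_pos: [0.5555, 0.3247, 0.1527]
ee_rot: [3.141, 0.001, 3.142]
force: [-1.1, -0.5, 2.4]
width: 0.0311
gripper_force: 18.0
```

>>> move_arm(increments=[{"jaw": -0.2,"dx": 0,"dy": 0,"dz": 0,"twist": 0},{"jaw": 0.2,"dx": 0,"dy": 0,"dz": 0,"twist": 0},{"jaw": 0.5,"dx": 0,"dy": 0,"dz": 0,"twist": 0},{"jaw": 0.5,"dx": 0,"dy": 0,"dz": 0,"twist": 0},{"jaw": 0.5,"dx": 0,"dy": 0,"dz": -0.005,"twist": 0},{"jaw": 0.5,"dx": 0,"dy": 0,"dz": -0.02,"twist": 0},{"jaw": 0.5,"dx": 0,"dy": 0,"dz": -0.03,"twist": 0},{"jaw": 0.5,"dx": 0,"dy": 0,"dz": -0.04,"twist": 0},{"jaw": 0.5,"dx": 0,"dy": 0,"dz": -0.03,"twist": 0},{"jaw": 0.5,"dx": 0,"dy": -0.01,"dz": -0.015,"twist": 0},{"jaw": 0.5,"dx": -0.001,"dy": -0.02,"dz": 0,"twist": 0},{"jaw": 0.5,"dx": -0.001,"dy": -0.03,"dz": 0,"twist": 0}], force=12)

```text
t: 20.87
eef_pos: [0.5574, 0.2654, 0.2934]
ee_rot: [3.14, 0.002, -3.14]
force: [1.3, 0.1, -0.0]
width: 0.0657
gripper_force: 0.0
```

>>> move_arm(increments=[{"jaw": 0.5,"dx": -0.001,"dy": -0.03,"dz": 0,"twist": 0},{"jaw": 0.5,"dx": -0.001,"dy": -0.03,"dz": 0,"twist": 0},{"jaw": 0.5,"dx": -0.001,"dy": -0.03,"dz": 0,"twist": 0},{"jaw": 0.5,"dx": -0.001,"dy": -0.03,"dz": 0,"twist": 0},{"jaw": 0.5,"dx": -0.001,"dy": -0.03,"dz": 0,"twist": 0},{"jaw": 0.5,"dx": -0.001,"dy": -0.03,"dz": 0,"twist": 0},{"jaw": 0.5,"dx": -0.002,"dy": -0.025,"dz": 0,"twist": 0},{"jaw": 0.5,"dx": -0.001,"dy": -0.01,"dz": 0,"twist": 0},{"jaw": 0.5,"dx": 0,"dy": -0.003,"dz": 0,"twist": 0},{"jaw": 0.5,"dx": 0,"dy": 0,"dz": 0,"twist": 0},{"jaw": 0.5,"dx": 0,"dy": 0,"dz": 0,"twist": 0}])

```text
t: 21.78
eef_pos: [0.5662, 0.0469, 0.292]
ee_rot: [3.141, -0.0, 3.141]
force: [-0.5, -0.0, 0.6]
width: 0.0659
gripper_force: 0.0
```

>>> move_arm(increments=[{"jaw": 0.5,"dx": 0,"dy": 0,"dz": 0.01,"twist": 0},{"jaw": 0.5,"dx": 0,"dy": 0,"dz": 0.02,"twist": 0},{"jaw": 0.5,"dx": 0,"dy": 0,"dz": 0.03,"twist": 0},{"jaw": 0.5,"dx": 0,"dy": 0,"dz": 0.03,"twist": 0},{"jaw": 0.5,"dx": 0,"dy": 0,"dz": 0.025,"twist": 0},{"jaw": 0.5,"dx": 0,"dy": 0,"dz": 0.02,"twist": 0},{"jaw": 0.5,"dx": 0,"dy": 0,"dz": 0.01,"twist": 0},{"jaw": 0.5,"dx": 0,"dy": 0,"dz": 0.002,"twist": 0},{"jaw": 0.2,"dx": 0,"dy": 0,"dz": 0,"twist": 0},{"jaw": 0.1,"dx": 0,"dy": 0,"dz": 0,"twist": 0},{"jaw": 0.0,"dx": 0,"dy": 0,"dz": 0,"twist": 0},{"jaw": -0.1,"dx": 0,"dy": 0,"dz": 0,"twist": 0}])

```text
t: 22.78
eef_pos: [0.5669, 0.0469, 0.1465]
ee_rot: [3.141, 0.002, 3.142]
force: [0.7, -0.5, -0.6]
width: 0.0448
gripper_force: 0.0
```

>>> move_arm(increments=[{"jaw": -0.2,"dx": 0,"dy": 0,"dz": 0,"twist": 0},{"jaw": -0.3,"dx": 0,"dy": 0,"dz": 0,"twist": 0},{"jaw": -0.4,"dx": 0,"dy": 0,"dz": 0,"twist": 0},{"jaw": -0.5,"dx": 0,"dy": 0,"dz": 0,"twist": 0},{"jaw": -0.5,"dx": 0,"dy": 0,"dz": 0,"twist": 0},{"jaw": -0.5,"dx": 0,"dy": 0,"dz": 0,"twist": 0}])

```text
t: 23.28
eef_pos: [0.567, 0.0469, 0.1463]
ee_rot: [3.141, 0.002, -3.141]
force: [-0.7, 2.0, 6.7]
width: 0.0417
gripper_force: 12.0
```

>>> move_arm(increments=[{"jaw": -0.5,"dx": 0,"dy": 0,"dz": -0.002,"twist": 0},{"jaw": -0.5,"dx": 0,"dy": 0,"dz": -0.005,"twist": 0},{"jaw": -0.5,"dx": 0,"dy": 0,"dz": -0.01,"twist": 0},{"jaw": -0.5,"dx": 0,"dy": 0,"dz": -0.015,"twist": 0},{"jaw": -0.5,"dx": 0,"dy": 0,"dz": -0.02,"twist": 0},{"jaw": -0.5,"dx": 0,"dy": 0,"dz": -0.02,"twist": 0},{"jaw": -0.5,"dx": 0,"dy": 0,"dz": -0.02,"twist": 0},{"jaw": -0.5,"dx": 0,"dy": 0,"dz": -0.02,"twist": 0},{"jaw": -0.5,"dx": 0,"dy": 0,"dz": -0.02,"twist": 0},{"jaw": -0.5,"dx": 0,"dy": 0,"dz": -0.015,"twist": 0},{"jaw": -0.5,"dx": 0,"dy": 0,"dz": -0.01,"twist": 0},{"jaw": -0.5,"dx": 0,"dy": 0,"dz": 0,"twist": 0}], force=18)

```text
t: 24.28
eef_pos: [0.5669, 0.0466, 0.3049]
ee_rot: [3.141, 0.004, 3.142]
force: [1.3, 0.8, -1.9]
width: 0.0415
gripper_force: 18.0
```

>>> move_arm(increments=[{"jaw": -0.5,"dx": 0.001,"dy": 0.005,"dz": 0,"twist": 0},{"jaw": -0.5,"dx": 0.002,"dy": 0.01,"dz": 0,"twist": 0},{"jaw": -0.5,"dx": 0.003,"dy": 0.015,"dz": 0,"twist": 0},{"jaw": -0.5,"dx": 0.004,"dy": 0.02,"dz": 0,"twist": 0},{"jaw": -0.5,"dx": 0.004,"dy": 0.02,"dz": 0,"twist": 0},{"jaw": -0.5,"dx": 0.004,"dy": 0.02,"dz": 0,"twist": 0},{"jaw": -0.5,"dx": 0.004,"dy": 0.02,"dz": 0,"twist": 0},{"jaw": -0.5,"dx": 0.004,"dy": 0.02,"dz": 0,"twist": 0},{"jaw": -0.5,"dx": 0.004,"dy": 0.02,"dz": 0,"twist": 0},{"jaw": -0.5,"dx": 0.004,"dy": 0.02,"dz": 0,"twist": 0},{"jaw": -0.5,"dx": 0.004,"dy": 0.02,"dz": 0,"twist": 0},{"jaw": -0.5,"dx": 0.004,"dy": 0.02,"dz": 0,"twist": 0}])

```text
t: 25.28
eef_pos: [0.5231, 0.258, 0.3006]
ee_rot: [-3.14, -0.002, -3.142]
force: [0.8, -0.2, -2.0]
width: 0.0416
gripper_force: 18.0
```

>>> move_arm(increments=[{"jaw": -0.5,"dx": 0.004,"dy": 0.02,"dz": 0,"twist": 0},{"jaw": -0.5,"dx": 0.004,"dy": 0.02,"dz": 0,"twist": 0},{"jaw": -0.5,"dx": 0.004,"dy": 0.02,"dz": 0,"twist": 0},{"jaw": -0.5,"dx": 0.004,"dy": 0.02,"dz": 0,"twist": 0},{"jaw": -0.5,"dx": 0.004,"dy": 0.02,"dz": 0,"twist": 0},{"jaw": -0.5,"dx": 0.004,"dy": 0.02,"dz": 0,"twist": 0},{"jaw": -0.5,"dx": 0.003,"dy": 0.02,"dz": 0,"twist": 0},{"jaw": -0.5,"dx": 0.002,"dy": 0.015,"dz": 0,"twist": 0},{"jaw": -0.5,"dx": 0.001,"dy": 0.015,"dz": 0,"twist": 0},{"jaw": -0.5,"dx": 0,"dy": 0.006,"dz": 0,"twist": 0},{"jaw": -0.5,"dx": 0,"dy": 0,"dz": 0,"twist": 0}])

```text
t: 26.2
eef_pos: [0.4941, 0.4339, 0.3014]
ee_rot: [-3.141, -0.001, -3.141]
force: [-0.6, -0.4, -2.8]
width: 0.0417
gripper_force: 18.0
```

>>> move_arm(increments=[{"jaw": -0.5,"dx": 0,"dy": 0,"dz": 0.005,"twist": 0},{"jaw": -0.5,"dx": 0,"dy": 0,"dz": 0.01,"twist": 0},{"jaw": -0.5,"dx": 0,"dy": 0,"dz": 0.02,"twist": 0},{"jaw": -0.5,"dx": 0,"dy": 0,"dz": 0.02,"twist": 0},{"jaw": -0.5,"dx": 0,"dy": 0,"dz": 0.02,"twist": 0},{"jaw": -0.5,"dx": 0,"dy": 0,"dz": 0.02,"twist": 0},{"jaw": -0.5,"dx": 0,"dy": 0,"dz": 0.02,"twist": 0},{"jaw": -0.5,"dx": 0,"dy": 0,"dz": 0.02,"twist": 0},{"jaw": -0.5,"dx": 0,"dy": 0,"dz": 0.01,"twist": 0},{"jaw": -0.5,"dx": 0,"dy": 0,"dz": 0.004,"twist": 0},{"jaw": -0.5,"dx": 0,"dy": 0,"dz": 0,"twist": 0},{"jaw": -0.5,"dx": 0,"dy": 0,"dz": 0,"twist": 0}])

```text
t: 27.2
eef_pos: [0.4948, 0.4326, 0.1539]
ee_rot: [3.141, 0.001, 3.141]
force: [0.9, 0.0, -0.8]
width: 0.0421
gripper_force: 18.0
```

>>> move_arm(increments=[{"jaw": -0.5,"dx": 0,"dy": 0,"dz": 0.002,"twist": 0},{"jaw": -0.5,"dx": 0,"dy": 0,"dz": 0.0015,"twist": 0},{"jaw": -0.5,"dx": 0,"dy": 0,"dz": 0,"twist": 0},{"jaw": -0.5,"dx": 0,"dy": 0,"dz": 0,"twist": 0}])

```text
t: 27.53
eef_pos: [0.4943, 0.4327, 0.1501]
ee_rot: [3.141, 0.0, 3.141]
force: [-0.4, 0.5, -1.8]
width: 0.0417
gripper_force: 18.0
```

>>> move_arm(increments=[{"jaw": -0.5,"dx": 0,"dy": 0,"dz": 0.0015,"twist": 0},{"jaw": -0.5,"dx": 0,"dy": 0,"dz": 0.001,"twist": 0},{"jaw": -0.5,"dx": 0,"dy": 0,"dz": 0,"twist": 0},{"jaw": -0.5,"dx": 0,"dy": 0,"dz": 0,"twist": 0}])

```text
t: 27.87
eef_pos: [0.4944, 0.4328, 0.1474]
ee_rot: [3.141, 0.0, 3.142]
force: [-0.6, -0.6, 0.9]
width: 0.0419
gripper_force: 18.0
```

>>> move_arm(increments=[{"jaw": -0.5,"dx": 0,"dy": 0,"dz": 0.0007,"twist": 0},{"jaw": -0.5,"dx": 0,"dy": 0,"dz": 0,"twist": 0},{"jaw": -0.5,"dx": 0,"dy": 0,"dz": 0,"twist": 0}])

```text
t: 28.12
eef_pos: [0.4946, 0.4329, 0.1473]
ee_rot: [3.141, 0.001, -3.141]
force: [-0.6, -0.3, 5.4]
width: 0.0418
gripper_force: 18.0
```

>>> move_arm(increments=[{"jaw": -0.2,"dx": 0,"dy": 0,"dz": 0,"twist": 0},{"jaw": 0.2,"dx": 0,"dy": 0,"dz": 0,"twist": 0},{"jaw": 0.5,"dx": 0,"dy": 0,"dz": 0,"twist": 0},{"jaw": 1,"dx": 0,"dy": 0,"dz": 0,"twist": 0},{"jaw": 1,"dx": 0,"dy": 0,"dz": -0.005,"twist": 0},{"jaw": 1,"dx": 0,"dy": 0,"dz": -0.02,"twist": 0},{"jaw": 1,"dx": 0,"dy": 0,"dz": -0.03,"twist": 0},{"jaw": 1,"dx": 0,"dy": 0,"dz": -0.04,"twist": 0},{"jaw": 1,"dx": 0,"dy": 0,"dz": -0.03,"twist": 0},{"jaw": 1,"dx": 0,"dy": 0,"dz": -0.015,"twist": 0},{"jaw": 1,"dx": 0,"dy": 0,"dz": 0,"twist": 0},{"jaw": 1,"dx": 0,"dy": 0,"dz": 0,"twist": 0}])

```text
t: 29.12
eef_pos: [0.4944, 0.4327, 0.2878]
ee_rot: [3.14, 0.001, 3.141]
force: [-0.9, -0.9, 0.2]
width: 0.0877
gripper_force: 0.0
```

```bash
python3 - <<'E'
from h import *
for c in("scene","top"):
    cv2.imwrite(f"pics/{c}4.png",arm.grab_frame(c))
    for n in "bowl lid dish chopsticks".split(): print(c,n,[(np.round(d["position"],4),round(d["score"],2)) for d in arm.pinpoint(c,n)[:1]])
G={"bowl":(.601,-.022,0),"dish":(.489,-.354,0)}
fit(["bowl","dish"],G,others=["lid"],z=False)
fit(["bowl","dish"],G,others=["lid"])
a=cv2.imread("pics/scene4.png");b=cv2.imread("pics/top4.png")
cv2.imwrite("pics/ab4.png",np.vstack([a[:300],b[:300]]))
print(arm.get_state()["eef_pos"])
E
```

```text
scene bowl [(array([ 0.5993, -0.0214,  0.0012]), 0.66)]
scene lid [(array([ 0.6032, -0.0235,  0.0439]), 0.56)]
scene dish [(array([ 0.4911, -0.3572,  0.0005]), 0.86)]
scene chopsticks [(array([ 0.5909, -0.3721,  0.0022]), 0.61)]
top bowl [(array([ 0.6018, -0.0211,  0.0015]), 0.61)]
top lid [(array([ 0.6056, -0.0248,  0.0469]), 0.9)]
top dish [(array([ 4.922e-01, -3.590e-01,  3.000e-04]), 0.88)]
top chopsticks [(array([ 0.5901, -0.3672, -0.0009]), 0.95)]
bowl [ 0.609 -0.018  0.   ] [np.float64(1.475), 0]
dish [ 0.491  -0.3595  0.    ] [np.float64(0.026), 0]
bowl [ 0.601 -0.022 -0.016] [np.float64(1.384), 0]
dish [ 0.491  -0.3595  0.    ] [np.float64(0.026), 0]
[0.49430627 0.43257097 0.28647963]
```

View pics/ab4.png

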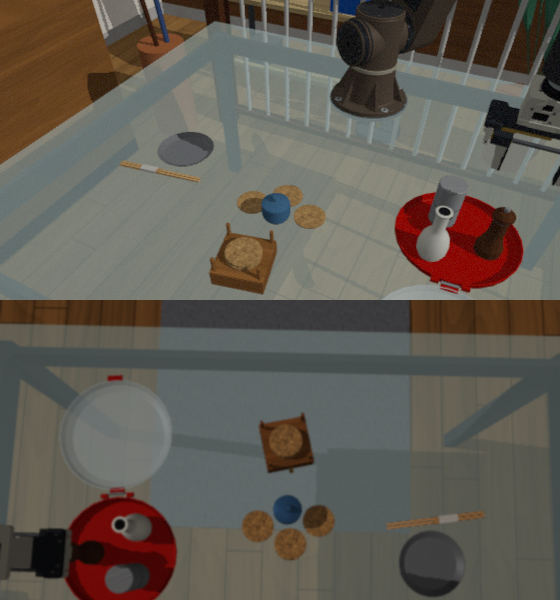

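Both views show the canister, flask and mill upright in the tray. The bowl and dish are untouched and the three coasters are clear at top pixels (258,226), (290,243) and (319,220). Next I fit the coasters and the bowl by colour.

```bash
cat > col.py <<'E'
from h import *
P["coaster"]=[(38,0),(38,4)]
P["bl"]=[(21,0),(33,22),(33,48),(32,49),(30,54),(9,58),(9,70.5)]
def cmask(c,p0,r,lo,hi,f):
    h=cv2.cvtColor(f,cv2.COLOR_BGR2HSV);m=cv2.inRange(h,lo,hi)>0
    u=proj(c,p0);yy,xx=np.mgrid[:420,:560];return m&(np.hypot(xx-u[0],yy-u[1])<r)
def cfit(n,g,lo,hi,F,cams,ign=None,z=False):
    C={};S={}
    for c in cams:
        i=arm.camera_info(c);C[c]=(np.array(i["K"]),np.linalg.inv(np.array(i["extrinsics"])))
        S[c]=cmask(c,g,28,lo,hi,F[c])
    g=np.array(g,float)
    def cost(p):
        t=0
        for c in cams:
            x=mask(c,n,p,*C[c])^S[c]
            if ign is not None:x=x&~ign[c]
            t+=x.sum()/S[c].sum()
        return t
    d=.008
    while d>.0003:
        imp=False
        for v in np.vstack([np.eye(3),-np.eye(3)])*d:
            if not z and v[2]:continue
            if cost(g+v)<cost(g)-1e-9:g=g+v;imp=True
        if not imp:d/=2
    return np.round(g,4),round(cost(g),3)
E
python3 - <<'E'
from col import *
F={c:cv2.imread(f"pics/{c}4.png") for c in("scene","top")}
for c,p in(("scene",(.567,.047,.004)),("top",(.567,.047,.004)),("scene",(.6,-.022,.03)),("top",(.6,-.022,.05)),("top",(.5845,-.097,.004))):
    u=np.int32(proj(c,p));print(c,u,cv2.cvtColor(F[c],cv2.COLOR_BGR2HSV)[u[1]-2:u[1]+3:2,u[0]-2:u[0]+3:2].reshape(-1,3).tolist()[:5])
bl=((95,110,30),(125,255,255));co=((5,60,40),(22,255,255))
b={}
for cams in(("scene",),("top",),("scene","top")):
    print(cams,"bowl",cfit("bl",(.6,-.022,0),*bl,F,cams,z=len(cams)>1))
ign={c:cv2.dilate(cmask(c,(.6,-.022,.03),40,*bl,F[c]).astype(np.uint8),np.ones((3,3)))>0 for c in F}
for n,p in dict(can=(.5235,-.029,0),flask=(.5845,-.097,0),mill=(.567,.047,0)).items():
    for cams in(("scene",),("top",),("scene","top")): print(n,cams,cfit("coaster",p,*co,F,cams,ign))
E
```

```text
scene [308 216] [[18, 133, 136], [18, 126, 123], [17, 136, 122], [17, 130, 135], [17, 133, 132]]
top [257 225] [[15, 158, 108], [15, 160, 110], [15, 160, 105], [15, 160, 94], [15, 161, 95]]
scene [275 208] [[105, 134, 112], [104, 144, 113], [103, 139, 114], [104, 136, 114], [104, 142, 111]]
top [287 210] [[105, 154, 76], [106, 154, 76], [106, 152, 74], [105, 157, 73], [105, 157, 73]]
top [318 220] [[15, 163, 64], [15, 162, 66], [15, 162, 63], [15, 159, 56], [15, 161, 54]]
('scene',) bowl (array([ 0.604, -0.022,  0.   ]), np.float64(0.158))
('top',) bowl (array([ 0.602 , -0.0215,  0.    ]), np.float64(0.205))
('scene', 'top') bowl (array([ 0.6025, -0.0225, -0.0035]), np.float64(0.353))
can ('scene',) (array([ 0.5255, -0.0315,  0.    ]), np.float64(0.461))
can ('top',) (array([ 0.5265, -0.03  ,  0.    ]), np.float64(0.218))
can ('scene', 'top') (array([ 0.5265, -0.0305,  0.    ]), np.float64(0.678))
flask ('scene',) (array([ 0.5815, -0.095 ,  0.    ]), np.float64(0.105))
flask ('top',) (array([ 0.5825, -0.096 ,  0.    ]), np.float64(0.181))
flask ('scene', 'top') (array([ 0.582, -0.096,  0.   ]), np.float64(0.297))
mill ('scene',) (array([0.564, 0.046, 0.   ]), np.float64(0.249))
mill ('top',) (array([0.566, 0.047, 0.   ]), np.float64(0.159))
mill ('scene', 'top') (array([0.5665, 0.0475, 0.    ]), np.float64(0.418))
```

>>> move_arm(increments=[{"jaw": 1,"dx": -0.003,"dy": -0.01,"dz": 0,"twist": 0},{"jaw": 1,"dx": -0.005,"dy": -0.02,"dz": 0,"twist": 0},{"jaw": 1,"dx": -0.007,"dy": -0.03,"dz": 0,"twist": 0},{"jaw": 1,"dx": -0.007,"dy": -0.03,"dz": 0,"twist": 0},{"jaw": 1,"dx": -0.007,"dy": -0.03,"dz": 0,"twist": 0},{"jaw": 1,"dx": -0.007,"dy": -0.03,"dz": 0,"twist": 0},{"jaw": 1,"dx": -0.007,"dy": -0.03,"dz": 0,"twist": 0},{"jaw": 1,"dx": -0.007,"dy": -0.03,"dz": 0,"twist": 0},{"jaw": 1,"dx": -0.007,"dy": -0.03,"dz": 0,"twist": 0},{"jaw": 1,"dx": -0.007,"dy": -0.03,"dz": 0,"twist": 0},{"jaw": 1,"dx": -0.007,"dy": -0.03,"dz": 0,"twist": 0},{"jaw": 1,"dx": -0.007,"dy": -0.03,"dz": 0,"twist": 0}], force=12)

```text
t: 31.22
eef_pos: [0.5719, 0.0998, 0.2868]
ee_rot: [3.141, 0.0, 3.141]
force: [0.8, 0.6, 0.3]
width: 0.0877
gripper_force: 0.0
```

>>> move_arm(increments=[{"jaw": 1,"dx": -0.007,"dy": -0.03,"dz": 0,"twist": 0},{"jaw": 1,"dx": -0.007,"dy": -0.03,"dz": 0,"twist": 0},{"jaw": 1,"dx": -0.007,"dy": -0.03,"dz": 0,"twist": 0},{"jaw": 1,"dx": -0.006,"dy": -0.02,"dz": 0,"twist": 0},{"jaw": 1,"dx": -0.003,"dy": -0.01,"dz": 0,"twist": 0},{"jaw": 1,"dx": 0,"dy": -0.005,"dz": 0,"twist": 0},{"jaw": 1,"dx": 0,"dy": 0,"dz": 0,"twist": 0},{"jaw": 1,"dx": 0,"dy": 0,"dz": 0,"twist": 0}])

```text
t: 31.88
eef_pos: [0.6018, -0.0223, 0.2865]
ee_rot: [3.141, -0.0, 3.141]
force: [-0.3, 0.5, 0.3]
width: 0.0877
gripper_force: 0.0
```

>>> move_arm(increments=[{"jaw": 1,"dx": 0,"dy": 0,"dz": 0.01,"twist": 0},{"jaw": 1,"dx": 0,"dy": 0,"dz": 0.03,"twist": 0},{"jaw": 1,"dx": 0,"dy": 0,"dz": 0.04,"twist": 0},{"jaw": 1,"dx": 0,"dy": 0,"dz": 0.03,"twist": 0},{"jaw": 1,"dx": 0,"dy": 0,"dz": 0.02,"twist": 0},{"jaw": 1,"dx": 0,"dy": 0,"dz": 0.02,"twist": 0},{"jaw": 1,"dx": 0,"dy": 0,"dz": 0.02,"twist": 0},{"jaw": 1,"dx": 0,"dy": 0,"dz": 0.015,"twist": 0},{"jaw": 1,"dx": 0,"dy": 0,"dz": 0.01,"twist": 0},{"jaw": 1,"dx": 0,"dy": 0,"dz": 0.006,"twist": 0},{"jaw": 1,"dx": 0,"dy": 0,"dz": 0,"twist": 0},{"jaw": 1,"dx": 0,"dy": 0,"dz": 0,"twist": 0}], force=8)

```text
t: 32.88
eef_pos: [0.6024, -0.022, 0.0857]
ee_rot: [-3.142, 0.0, -3.141]
force: [0.0, -0.2, 0.8]
width: 0.0874
gripper_force: 0.0
```

>>> move_arm(increments=[{"jaw": 0.8,"dx": 0,"dy": 0,"dz": 0,"twist": 0},{"jaw": 0.7,"dx": 0,"dy": 0,"dz": 0,"twist": 0},{"jaw": 0.65,"dx": 0,"dy": 0,"dz": 0,"twist": 0},{"jaw": 0.6,"dx": 0,"dy": 0,"dz": 0,"twist": 0},{"jaw": 0.57,"dx": 0,"dy": 0,"dz": 0,"twist": 0},{"jaw": 0.54,"dx": 0,"dy": 0,"dz": 0,"twist": 0},{"jaw": 0.51,"dx": 0,"dy": 0,"dz": 0,"twist": 0},{"jaw": 0.48,"dx": 0,"dy": 0,"dz": 0,"twist": 0},{"jaw": 0.44,"dx": 0,"dy": 0,"dz": 0,"twist": 0},{"jaw": 0.4,"dx": 0,"dy": 0,"dz": 0,"twist": 0},{"jaw": 0.35,"dx": 0,"dy": 0,"dz": 0,"twist": 0},{"jaw": 0.3,"dx": 0,"dy": 0,"dz": 0,"twist": 0}])

```text
t: 33.88
eef_pos: [0.6026, -0.022, 0.0859]
ee_rot: [3.141, 0.001, -3.142]
force: [-1.3, 5.0, 5.0]
width: 0.0666
gripper_force: 8.0
```

>>> move_arm(increments=[{"jaw": 0.3,"dx": 0,"dy": 0,"dz": 0,"twist": 0},{"jaw": 0.3,"dx": 0,"dy": 0,"dz": 0,"twist": 0},{"jaw": 0.3,"dx": 0,"dy": 0,"dz": -0.002,"twist": 0},{"jaw": 0.3,"dx": 0,"dy": 0,"dz": -0.004,"twist": 0},{"jaw": 0.3,"dx": 0,"dy": 0,"dz": -0.008,"twist": 0},{"jaw": 0.3,"dx": 0,"dy": 0,"dz": -0.012,"twist": 0},{"jaw": 0.3,"dx": 0,"dy": 0,"dz": -0.014,"twist": 0},{"jaw": 0.3,"dx": 0,"dy": 0,"dz": -0.014,"twist": 0},{"jaw": 0.3,"dx": 0,"dy": 0,"dz": -0.012,"twist": 0},{"jaw": 0.3,"dx": 0,"dy": 0,"dz": -0.008,"twist": 0},{"jaw": 0.3,"dx": 0,"dy": 0,"dz": -0.004,"twist": 0},{"jaw": 0.3,"dx": 0,"dy": 0,"dz": -0.002,"twist": 0}], force=16)

```text
t: 34.88
eef_pos: [0.6021, -0.0226, 0.166]
ee_rot: [3.141, 0.0, 3.141]
force: [0.1, 0.0, -3.8]
width: 0.0665
gripper_force: 16.0
```

>>> move_arm(increments=[{"jaw": 0.3,"dx": 0.001,"dy": -0.003,"dz": 0,"twist": 0},{"jaw": 0.3,"dx": 0.002,"dy": -0.006,"dz": 0,"twist": 0},{"jaw": 0.3,"dx": 0.003,"dy": -0.009,"dz": 0,"twist": 0},{"jaw": 0.3,"dx": 0.004,"dy": -0.012,"dz": 0,"twist": 0},{"jaw": 0.3,"dx": 0.005,"dy": -0.015,"dz": 0,"twist": 0},{"jaw": 0.3,"dx": 0.005,"dy": -0.015,"dz": 0,"twist": 0},{"jaw": 0.3,"dx": 0.005,"dy": -0.015,"dz": 0,"twist": 0},{"jaw": 0.3,"dx": 0.005,"dy": -0.015,"dz": 0,"twist": 0},{"jaw": 0.3,"dx": 0.005,"dy": -0.015,"dz": 0,"twist": 0},{"jaw": 0.3,"dx": 0.005,"dy": -0.015,"dz": 0,"twist": 0},{"jaw": 0.3,"dx": 0.005,"dy": -0.015,"dz": 0,"twist": 0},{"jaw": 0.3,"dx": 0.005,"dy": -0.015,"dz": 0,"twist": 0}])

```text
t: 35.88
eef_pos: [0.551, -0.1745, 0.1654]
ee_rot: [-3.142, -0.0, 3.14]
force: [0.1, -0.2, -3.3]
width: 0.0665
gripper_force: 16.0
```

>>> move_arm(increments=[{"jaw": 0.3,"dx": 0.005,"dy": -0.015,"dz": 0,"twist": 0},{"jaw": 0.3,"dx": 0.005,"dy": -0.015,"dz": 0,"twist": 0},{"jaw": 0.3,"dx": 0.005,"dy": -0.015,"dz": 0,"twist": 0},{"jaw": 0.3,"dx": 0.005,"dy": -0.015,"dz": 0,"twist": 0},{"jaw": 0.3,"dx": 0.005,"dy": -0.015,"dz": 0,"twist": 0},{"jaw": 0.3,"dx": 0.005,"dy": -0.015,"dz": 0,"twist": 0},{"jaw": 0.3,"dx": 0.005,"dy": -0.015,"dz": 0,"twist": 0},{"jaw": 0.3,"dx": 0.005,"dy": -0.015,"dz": 0,"twist": 0},{"jaw": 0.3,"dx": 0.005,"dy": -0.015,"dz": 0,"twist": 0},{"jaw": 0.3,"dx": 0.005,"dy": -0.012,"dz": 0,"twist": 0},{"jaw": 0.3,"dx": 0.004,"dy": -0.009,"dz": 0,"twist": 0},{"jaw": 0.3,"dx": 0.003,"dy": -0.006,"dz": 0,"twist": 0}])

```text
t: 36.88
eef_pos: [0.494, -0.3359, 0.1654]
ee_rot: [3.141, -0.0, 3.14]
force: [0.3, -0.1, -2.4]
width: 0.0665
gripper_force: 16.0
```

>>> move_arm(increments=[{"jaw": 0.3,"dx": 0,"dy": -0.004,"dz": 0,"twist": 0},{"jaw": 0.3,"dx": 0,"dy": 0,"dz": 0,"twist": 0},{"jaw": 0.3,"dx": 0,"dy": 0,"dz": 0,"twist": 0},{"jaw": 0.3,"dx": 0,"dy": 0,"dz": 0,"twist": 0}])

```text
t: 37.22
eef_pos: [0.4954, -0.338, 0.1654]
ee_rot: [3.141, 0.0, -3.141]
force: [-0.7, 0.4, -3.0]
width: 0.0666
gripper_force: 16.0
```

```bash
python3 - <<'E'
from h import *
f=arm.grab_frame("scene"); cv2.imwrite("pics/c5.png",cv2.resize(f[40:240,80:360],None,fx=2.5,fy=2.5,interpolation=cv2.INTER_CUBIC))
cv2.imwrite("pics/s5.png",f)
E
```

```text
(no output)
```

View pics/c5.png

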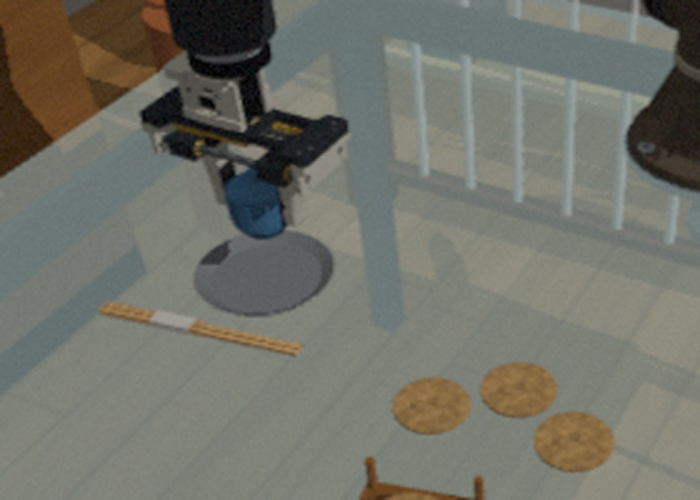

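The bowl with its lid is held level at about (258,205), above and slightly off the dish. All three coasters are in full view.

>>> move_arm(increments=[{"jaw": 0.3,"dx": 0.002,"dy": -0.008,"dz": 0,"twist": 0},{"jaw": 0.3,"dx": 0.0024,"dy": -0.008,"dz": 0.005,"twist": 0},{"jaw": 0.3,"dx": 0,"dy": -0.004,"dz": 0.01,"twist": 0},{"jaw": 0.3,"dx": 0,"dy": 0,"dz": 0.012,"twist": 0},{"jaw": 0.3,"dx": 0,"dy": 0,"dz": 0.012,"twist": 0},{"jaw": 0.3,"dx": 0,"dy": 0,"dz": 0.012,"twist": 0},{"jaw": 0.3,"dx": 0,"dy": 0,"dz": 0.01,"twist": 0},{"jaw": 0.3,"dx": 0,"dy": 0,"dz": 0.006,"twist": 0},{"jaw": 0.3,"dx": 0,"dy": 0,"dz": 0.003,"twist": 0},{"jaw": 0.3,"dx": 0,"dy": 0,"dz": 0.001,"twist": 0},{"jaw": 0.3,"dx": 0,"dy": 0,"dz": 0,"twist": 0},{"jaw": 0.3,"dx": 0,"dy": 0,"dz": 0,"twist": 0}])

```text
t: 38.27
eef_pos: [0.4911, -0.3586, 0.095]
ee_rot: [-3.141, 0.001, -3.142]
force: [0.4, 0.4, -2.6]
width: 0.0664
gripper_force: 16.0
```

```bash
python3 - <<'E'
from col import *
F={"scene":cv2.imread("pics/s5.png")}
co=((5,60,40),(22,255,255))
for n,p in dict(can=(.5255,-.030,0),flask=(.582,-.096,0),mill=(.566,.047,0)).items():
    q=np.array(p)
    h=cv2.inRange(cv2.cvtColor(F["scene"],cv2.COLOR_BGR2HSV),*co)
    k,l,st,ce=cv2.connectedComponentsWithStats(h)
    u=np.int32(proj("scene",p));i=l[u[1],u[0]];print(n,st[i],ray("scene",ce[i],.003))
    print(cfit("coaster",p,*co,{"scene":np.where((l==i)[...,None],F["scene"],0)},("scene",)))
E
```

```text
can [272 185  31  22 541] [ 0.525895  -0.0297511  0.003    ]
(array([ 0.526, -0.03 ,  0.   ]), np.float64(0.091))
flask [237 191  32  23 564] [ 0.58290079 -0.09573332  0.003     ]
(array([ 0.581 , -0.0955,  0.    ]), np.float64(0.09))
mill [293 205  33  24 620] [0.56621063 0.04818004 0.003     ]
(array([0.564, 0.046, 0.   ]), np.float64(0.085))
```

>>> move_arm(increments=[{"jaw": 0.3,"dx": 0,"dy": 0,"dz": 0.002,"twist": 0},{"jaw": 0.3,"dx": 0,"dy": 0,"dz": 0.0015,"twist": 0},{"jaw": 0.3,"dx": 0,"dy": 0,"dz": 0.0005,"twist": 0},{"jaw": 0.3,"dx": 0,"dy": 0,"dz": 0,"twist": 0},{"jaw": 0.3,"dx": 0,"dy": 0,"dz": 0,"twist": 0}])

```text
t: 38.68
eef_pos: [0.4908, -0.3584, 0.0905]
ee_rot: [-3.142, 0.0, 3.141]
force: [0.4, -0.2, -3.1]
width: 0.0664
gripper_force: 16.0
```

>>> move_arm(increments=[{"jaw": 0.3,"dx": 0,"dy": 0,"dz": 0.001,"twist": 0},{"jaw": 0.3,"dx": 0,"dy": 0,"dz": 0,"twist": 0},{"jaw": 0.3,"dx": 0,"dy": 0,"dz": 0,"twist": 0}])

```text
t: 38.93
eef_pos: [0.4909, -0.3585, 0.09]
ee_rot: [-3.141, 0.001, 3.142]
force: [-1.1, 0.5, 2.6]
width: 0.0662
gripper_force: 16.0
```

>>> move_arm(increments=[{"jaw": 0.55,"dx": 0,"dy": 0,"dz": 0,"twist": 0},{"jaw": 0.65,"dx": 0,"dy": 0,"dz": 0,"twist": 0},{"jaw": 0.8,"dx": 0,"dy": 0,"dz": 0,"twist": 0},{"jaw": 1,"dx": 0,"dy": 0,"dz": 0,"twist": 0},{"jaw": 1,"dx": 0,"dy": 0,"dz": 0,"twist": 0},{"jaw": 1,"dx": 0,"dy": 0,"dz": -0.005,"twist": 0},{"jaw": 1,"dx": 0,"dy": 0,"dz": -0.015,"twist": 0},{"jaw": 1,"dx": 0,"dy": 0,"dz": -0.03,"twist": 0},{"jaw": 1,"dx": 0,"dy": 0,"dz": -0.04,"twist": 0},{"jaw": 1,"dx": 0,"dy": 0,"dz": -0.04,"twist": 0},{"jaw": 1,"dx": 0,"dy": 0,"dz": -0.04,"twist": 0},{"jaw": 1,"dx": 0,"dy": 0,"dz": -0.03,"twist": 0}])

```text
t: 39.93
eef_pos: [0.491, -0.3588, 0.2939]
ee_rot: [-3.14, 0.003, -3.141]
force: [0.7, 0.9, 0.2]
width: 0.0875
gripper_force: 0.0
```

```bash
python3 - <<'E'
from col import *
f=arm.grab_frame("scene"); cv2.imwrite("pics/s6.png",f)
cv2.imwrite("pics/c6.png",cv2.resize(f[90:200,110:260],None,fx=4,fy=4,interpolation=cv2.INTER_CUBIC))
F={"scene":f}
print(cfit("bl",(.491,-.358,.004),(95,110,30),(125,255,255),F,("scene",)))
print([(np.round(d["position"],4),d["score"]) for n in("bowl","dish","lid") for d in arm.pinpoint("scene",n)[:1]])
E
```

```text
(array([ 0.491, -0.362,  0.004]), np.float64(0.187))
[(array([ 0.4876, -0.3586,  0.0039]), 0.49), (array([ 0.4925, -0.3575,  0.0539]), 0.61)]
```

View pics/c6.png

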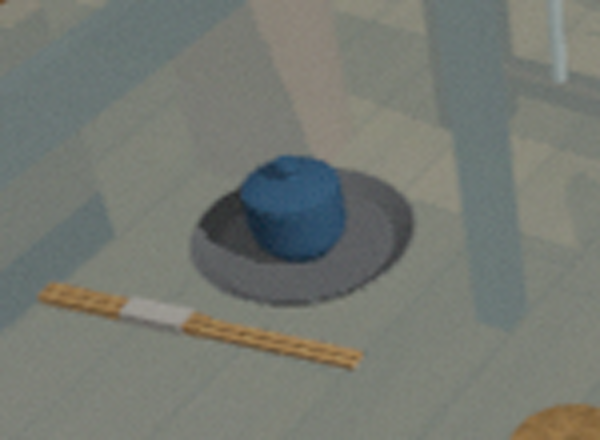

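The crop shows the bowl, with its lid seated, in the middle of the dish at about (295,230), and the chopsticks untouched. Now I put the three back, the mill first.

>>> move_arm(increments=[{"jaw": 0.5,"dx": 0,"dy": 0.01,"dz": 0,"twist": 0},{"jaw": 0.5,"dx": 0,"dy": 0.025,"dz": 0,"twist": 0},{"jaw": 0.5,"dx": 0,"dy": 0.035,"dz": 0,"twist": 0},{"jaw": 0.5,"dx": 0,"dy": 0.035,"dz": 0,"twist": 0},{"jaw": 0.5,"dx": 0,"dy": 0.035,"dz": 0,"twist": 0},{"jaw": 0.5,"dx": 0,"dy": 0.035,"dz": 0,"twist": 0},{"jaw": 0.5,"dx": 0,"dy": 0.035,"dz": 0,"twist": 0},{"jaw": 0.5,"dx": 0,"dy": 0.035,"dz": 0,"twist": 0},{"jaw": 0.5,"dx": 0,"dy": 0.035,"dz": 0,"twist": 0},{"jaw": 0.5,"dx": 0,"dy": 0.035,"dz": 0,"twist": 0},{"jaw": 0.5,"dx": 0,"dy": 0.035,"dz": 0,"twist": 0},{"jaw": 0.5,"dx": 0,"dy": 0.035,"dz": 0,"twist": 0}])

```text
t: 41.13
eef_pos: [0.4895, 0.0283, 0.2882]
ee_rot: [-3.141, -0.002, 3.141]
force: [1.0, -0.3, 0.5]
width: 0.0656
gripper_force: 0.0
```

>>> move_arm(increments=[{"jaw": 0.5,"dx": 0,"dy": 0.035,"dz": 0,"twist": 0},{"jaw": 0.5,"dx": 0,"dy": 0.035,"dz": 0,"twist": 0},{"jaw": 0.5,"dx": 0,"dy": 0.035,"dz": 0,"twist": 0},{"jaw": 0.5,"dx": 0,"dy": 0.035,"dz": 0,"twist": 0},{"jaw": 0.5,"dx": 0,"dy": 0.035,"dz": 0,"twist": 0},{"jaw": 0.5,"dx": 0,"dy": 0.035,"dz": 0,"twist": 0},{"jaw": 0.5,"dx": 0,"dy": 0.035,"dz": 0,"twist": 0},{"jaw": 0.5,"dx": 0,"dy": 0.035,"dz": 0,"twist": 0},{"jaw": 0.5,"dx": -0.0035,"dy": 0.035,"dz": 0,"twist": 0},{"jaw": 0.5,"dx": 0,"dy": 0.035,"dz": 0,"twist": 0},{"jaw": 0.5,"dx": 0,"dy": 0.03,"dz": 0,"twist": 0},{"jaw": 0.5,"dx": 0,"dy": 0.016,"dz": 0,"twist": 0}])

```text
t: 42.13
eef_pos: [0.4932, 0.4254, 0.287]
ee_rot: [-3.139, -0.002, -3.14]
force: [0.4, -0.1, 0.3]
width: 0.0657
gripper_force: 0.0
```

>>> move_arm(increments=[{"jaw": 0.5,"dx": 0,"dy": 0.008,"dz": 0,"twist": 0},{"jaw": 0.5,"dx": 0,"dy": 0,"dz": 0,"twist": 0},{"jaw": 0.5,"dx": 0,"dy": 0,"dz": 0,"twist": 0}])

```text
t: 42.38
eef_pos: [0.4939, 0.4299, 0.2885]
ee_rot: [-3.14, -0.001, -3.142]
force: [0.1, -0.1, -0.2]
width: 0.066
gripper_force: 0.0
```

>>> move_arm(increments=[{"jaw": 0.5,"dx": 0,"dy": 0.003,"dz": 0.01,"twist": 0},{"jaw": 0.5,"dx": 0,"dy": 0,"dz": 0.02,"twist": 0},{"jaw": 0.5,"dx": 0,"dy": 0,"dz": 0.03,"twist": 0},{"jaw": 0.5,"dx": 0,"dy": 0,"dz": 0.03,"twist": 0},{"jaw": 0.5,"dx": 0,"dy": 0,"dz": 0.025,"twist": 0},{"jaw": 0.5,"dx": 0,"dy": 0,"dz": 0.016,"twist": 0},{"jaw": 0.5,"dx": 0,"dy": 0,"dz": 0.01,"twist": 0},{"jaw": 0.4,"dx": 0,"dy": 0,"dz": 0,"twist": 0},{"jaw": 0.2,"dx": 0,"dy": 0,"dz": 0,"twist": 0},{"jaw": 0.1,"dx": 0,"dy": 0,"dz": 0,"twist": 0},{"jaw": 0.0,"dx": 0,"dy": 0,"dz": 0,"twist": 0},{"jaw": -0.1,"dx": 0,"dy": 0,"dz": 0,"twist": 0}], force=12)

```text
t: 43.38
eef_pos: [0.4948, 0.434, 0.1499]
ee_rot: [3.14, 0.001, 3.141]
force: [0.2, -0.1, -0.1]
width: 0.0426
gripper_force: 0.3
```

>>> move_arm(increments=[{"jaw": -0.2,"dx": 0,"dy": 0,"dz": 0,"twist": 0},{"jaw": -0.3,"dx": 0,"dy": 0,"dz": 0,"twist": 0},{"jaw": -0.4,"dx": 0,"dy": 0,"dz": 0,"twist": 0},{"jaw": -0.5,"dx": 0,"dy": 0,"dz": 0,"twist": 0},{"jaw": -0.5,"dx": 0,"dy": 0,"dz": 0,"twist": 0},{"jaw": -0.5,"dx": 0,"dy": 0,"dz": 0,"twist": 0}])

```text
t: 43.88
eef_pos: [0.4949, 0.4339, 0.1497]
ee_rot: [3.14, 0.001, -3.141]
force: [-0.5, -1.5, 7.0]
width: 0.0416
gripper_force: 12.0
```

>>> move_arm(increments=[{"jaw": -0.5,"dx": 0,"dy": 0,"dz": -0.002,"twist": 0},{"jaw": -0.5,"dx": 0,"dy": 0,"dz": -0.005,"twist": 0},{"jaw": -0.5,"dx": 0,"dy": 0,"dz": -0.01,"twist": 0},{"jaw": -0.5,"dx": 0,"dy": 0,"dz": -0.015,"twist": 0},{"jaw": -0.5,"dx": 0,"dy": 0,"dz": -0.02,"twist": 0},{"jaw": -0.5,"dx": 0,"dy": 0,"dz": -0.02,"twist": 0},{"jaw": -0.5,"dx": 0,"dy": 0,"dz": -0.02,"twist": 0},{"jaw": -0.5,"dx": 0,"dy": 0,"dz": -0.02,"twist": 0},{"jaw": -0.5,"dx": 0,"dy": 0,"dz": -0.02,"twist": 0},{"jaw": -0.5,"dx": 0,"dy": 0,"dz": -0.015,"twist": 0},{"jaw": -0.5,"dx": 0,"dy": 0,"dz": -0.01,"twist": 0},{"jaw": -0.5,"dx": 0,"dy": 0,"dz": 0,"twist": 0}], force=18)

```text
t: 44.88
eef_pos: [0.4949, 0.4341, 0.3085]
ee_rot: [3.138, 0.003, 3.142]
force: [0.2, -0.3, -1.7]
width: 0.0418
gripper_force: 18.0
```

>>> move_arm(increments=[{"jaw": -0.5,"dx": -0.001,"dy": -0.005,"dz": 0,"twist": 0},{"jaw": -0.5,"dx": -0.002,"dy": -0.01,"dz": 0,"twist": 0},{"jaw": -0.5,"dx": -0.003,"dy": -0.015,"dz": 0,"twist": 0},{"jaw": -0.5,"dx": -0.004,"dy": -0.02,"dz": 0,"twist": 0},{"jaw": -0.5,"dx": -0.004,"dy": -0.02,"dz": 0,"twist": 0},{"jaw": -0.5,"dx": -0.004,"dy": -0.02,"dz": 0,"twist": 0},{"jaw": -0.5,"dx": -0.004,"dy": -0.02,"dz": 0,"twist": 0},{"jaw": -0.5,"dx": -0.004,"dy": -0.02,"dz": 0,"twist": 0},{"jaw": -0.5,"dx": -0.004,"dy": -0.02,"dz": 0,"twist": 0},{"jaw": -0.5,"dx": -0.004,"dy": -0.02,"dz": 0,"twist": 0},{"jaw": -0.5,"dx": -0.004,"dy": -0.02,"dz": 0,"twist": 0},{"jaw": -0.5,"dx": -0.004,"dy": -0.02,"dz": 0,"twist": 0}])

```text
t: 45.88
eef_pos: [0.5362, 0.2204, 0.3055]
ee_rot: [-3.141, -0.0, 3.14]
force: [1.2, -0.3, -2.4]
width: 0.0418
gripper_force: 18.0
```

>>> move_arm(increments=[{"jaw": -0.5,"dx": -0.004,"dy": -0.02,"dz": 0,"twist": 0},{"jaw": -0.5,"dx": -0.004,"dy": -0.02,"dz": 0,"twist": 0},{"jaw": -0.5,"dx": -0.004,"dy": -0.02,"dz": 0,"twist": 0},{"jaw": -0.5,"dx": -0.004,"dy": -0.02,"dz": 0,"twist": 0},{"jaw": -0.5,"dx": -0.004,"dy": -0.02,"dz": 0,"twist": 0},{"jaw": -0.5,"dx": -0.004,"dy": -0.02,"dz": 0,"twist": 0},{"jaw": -0.5,"dx": -0.003,"dy": -0.02,"dz": 0,"twist": 0},{"jaw": -0.5,"dx": -0.002,"dy": -0.015,"dz": 0,"twist": 0},{"jaw": -0.5,"dx": -0.001,"dy": -0.014,"dz": 0,"twist": 0},{"jaw": -0.5,"dx": 0,"dy": -0.006,"dz": 0,"twist": 0},{"jaw": -0.5,"dx": 0,"dy": 0,"dz": 0,"twist": 0},{"jaw": -0.5,"dx": 0,"dy": 0,"dz": 0,"twist": 0}])

```text
t: 46.88
eef_pos: [0.5661, 0.0479, 0.3055]
ee_rot: [3.141, 0.0, 3.14]
force: [-0.2, 0.0, -1.0]
width: 0.0417
gripper_force: 18.0
```

>>> move_arm(increments=[{"jaw": -0.5,"dx": -0.0005,"dy": 0,"dz": 0.005,"twist": 0},{"jaw": -0.5,"dx": 0,"dy": 0,"dz": 0.01,"twist": 0},{"jaw": -0.5,"dx": 0,"dy": 0,"dz": 0.02,"twist": 0},{"jaw": -0.5,"dx": 0,"dy": 0,"dz": 0.02,"twist": 0},{"jaw": -0.5,"dx": 0,"dy": 0,"dz": 0.02,"twist": 0},{"jaw": -0.5,"dx": 0,"dy": 0,"dz": 0.02,"twist": 0},{"jaw": -0.5,"dx": 0,"dy": 0,"dz": 0.02,"twist": 0},{"jaw": -0.5,"dx": 0,"dy": 0,"dz": 0.02,"twist": 0},{"jaw": -0.5,"dx": 0,"dy": 0,"dz": 0.01,"twist": 0},{"jaw": -0.5,"dx": 0,"dy": 0,"dz": 0.006,"twist": 0},{"jaw": -0.5,"dx": 0,"dy": 0,"dz": 0.001,"twist": 0},{"jaw": -0.5,"dx": 0,"dy": 0,"dz": 0,"twist": 0}])

```text
t: 47.88
eef_pos: [0.5671, 0.0489, 0.1536]
ee_rot: [-3.141, 0.0, -3.141]
force: [-0.3, -0.5, -2.0]
width: 0.0418
gripper_force: 18.0
```

>>> move_arm(increments=[{"jaw": -0.5,"dx": 0,"dy": 0,"dz": 0.0015,"twist": 0},{"jaw": -0.5,"dx": 0,"dy": 0,"dz": 0.001,"twist": 0},{"jaw": -0.5,"dx": 0,"dy": 0,"dz": 0,"twist": 0},{"jaw": -0.5,"dx": 0,"dy": 0,"dz": 0,"twist": 0}])

```text
t: 48.22
eef_pos: [0.567, 0.0486, 0.1515]
ee_rot: [3.141, 0.001, 3.141]
force: [0.3, 0.2, -2.0]
width: 0.0416
gripper_force: 18.0
```

>>> move_arm(increments=[{"jaw": -0.5,"dx": 0,"dy": -0.001,"dz": 0.001,"twist": 0},{"jaw": -0.5,"dx": 0,"dy": 0,"dz": 0.001,"twist": 0},{"jaw": -0.5,"dx": 0,"dy": 0,"dz": 0,"twist": 0},{"jaw": -0.5,"dx": 0,"dy": 0,"dz": 0,"twist": 0}])

```text
t: 48.55
eef_pos: [0.5668, 0.0475, 0.1489]
ee_rot: [-3.142, -0.0, 3.141]
force: [0.4, 0.4, -1.8]
width: 0.0418
gripper_force: 18.0
```

>>> move_arm(increments=[{"jaw": -0.5,"dx": 0,"dy": 0,"dz": 0.001,"twist": 0},{"jaw": -0.5,"dx": 0,"dy": 0,"dz": 0,"twist": 0},{"jaw": -0.5,"dx": 0,"dy": 0,"dz": 0,"twist": 0}])

```text
t: 48.8
eef_pos: [0.5673, 0.0475, 0.1488]
ee_rot: [-3.142, 0.001, -3.141]
force: [-1.8, -2.2, 4.9]
width: 0.0415
gripper_force: 18.0
```

>>> move_arm(increments=[{"jaw": -0.2,"dx": 0,"dy": 0,"dz": 0,"twist": 0},{"jaw": 0.2,"dx": 0,"dy": 0,"dz": 0,"twist": 0},{"jaw": 0.5,"dx": 0,"dy": 0,"dz": 0,"twist": 0},{"jaw": 0.5,"dx": 0,"dy": 0,"dz": 0,"twist": 0},{"jaw": 0.5,"dx": 0,"dy": 0,"dz": -0.005,"twist": 0},{"jaw": 0.5,"dx": 0,"dy": 0,"dz": -0.02,"twist": 0},{"jaw": 0.5,"dx": 0,"dy": 0,"dz": -0.03,"twist": 0},{"jaw": 0.5,"dx": 0,"dy": 0,"dz": -0.04,"twist": 0},{"jaw": 0.5,"dx": 0,"dy": 0,"dz": -0.03,"twist": 0},{"jaw": 0.5,"dx": 0,"dy": 0.01,"dz": -0.015,"twist": 0},{"jaw": 0.5,"dx": 0.001,"dy": 0.02,"dz": 0,"twist": 0},{"jaw": 0.5,"dx": 0.001,"dy": 0.03,"dz": 0,"twist": 0}], force=12)

```text
t: 49.8
eef_pos: [0.5651, 0.1071, 0.2901]
ee_rot: [3.14, 0.003, 3.139]
force: [0.8, -0.3, -1.3]
width: 0.0654
gripper_force: 0.0
```

>>> move_arm(increments=[{"jaw": 0.5,"dx": 0.001,"dy": 0.03,"dz": 0,"twist": 0},{"jaw": 0.5,"dx": 0.001,"dy": 0.03,"dz": 0,"twist": 0},{"jaw": 0.5,"dx": 0.001,"dy": 0.03,"dz": 0,"twist": 0},{"jaw": 0.5,"dx": 0.001,"dy": 0.03,"dz": 0,"twist": 0},{"jaw": 0.5,"dx": 0.001,"dy": 0.03,"dz": 0,"twist": 0},{"jaw": 0.5,"dx": 0.002,"dy": 0.03,"dz": 0,"twist": 0},{"jaw": 0.5,"dx": 0.002,"dy": 0.02,"dz": 0,"twist": 0},{"jaw": 0.5,"dx": 0.001,"dy": 0.013,"dz": 0,"twist": 0},{"jaw": 0.5,"dx": 0,"dy": 0.004,"dz": 0,"twist": 0},{"jaw": 0.5,"dx": 0,"dy": 0,"dz": 0,"twist": 0},{"jaw": 0.5,"dx": 0,"dy": 0,"dz": 0,"twist": 0}])

```text
t: 50.72
eef_pos: [0.5549, 0.3239, 0.2879]
ee_rot: [-3.141, -0.0, 3.141]
force: [-0.6, -0.5, -0.1]
width: 0.0661
gripper_force: 0.0
```

Down to z 0.1527 (0.135 lower).

>>> move_arm(increments=[{"jaw": 0.5,"dx": -0.0005,"dy": 0.001,"dz": 0.01,"twist": 0},{"jaw": 0.5,"dx": 0,"dy": 0,"dz": 0.02,"twist": 0},{"jaw": 0.5,"dx": 0,"dy": 0,"dz": 0.03,"twist": 0},{"jaw": 0.5,"dx": 0,"dy": 0,"dz": 0.03,"twist": 0},{"jaw": 0.5,"dx": 0,"dy": 0,"dz": 0.025,"twist": 0},{"jaw": 0.5,"dx": 0,"dy": 0,"dz": 0.014,"twist": 0},{"jaw": 0.5,"dx": 0,"dy": 0,"dz": 0.007,"twist": 0},{"jaw": 0.3,"dx": 0,"dy": 0,"dz": 0,"twist": 0},{"jaw": 0.1,"dx": 0,"dy": 0,"dz": 0,"twist": 0},{"jaw": -0.1,"dx": 0,"dy": 0,"dz": 0,"twist": 0},{"jaw": -0.2,"dx": 0,"dy": 0,"dz": 0,"twist": 0},{"jaw": -0.25,"dx": 0,"dy": 0,"dz": 0,"twist": 0}])

```text
t: 51.72
eef_pos: [0.5558, 0.3259, 0.1532]
ee_rot: [3.14, 0.001, 3.141]
force: [0.8, -0.2, 0.5]
width: 0.0378
gripper_force: 0.0
```

>>> move_arm(increments=[{"jaw": -0.3,"dx": 0,"dy": 0,"dz": 0,"twist": 0},{"jaw": -0.4,"dx": 0,"dy": 0,"dz": 0,"twist": 0},{"jaw": -0.5,"dx": 0,"dy": 0,"dz": 0,"twist": 0},{"jaw": -0.6,"dx": 0,"dy": 0,"dz": 0,"twist": 0},{"jaw": -0.6,"dx": 0,"dy": 0,"dz": 0,"twist": 0},{"jaw": -0.6,"dx": 0,"dy": 0,"dz": 0,"twist": 0}])

```text
t: 52.22
eef_pos: [0.5558, 0.3257, 0.1528]
ee_rot: [3.141, 0.001, -3.141]
force: [-0.3, -2.2, 6.8]
width: 0.0314
gripper_force: 12.0
```

>>> move_arm(increments=[{"jaw": -0.6,"dx": 0,"dy": 0,"dz": -0.002,"twist": 0},{"jaw": -0.6,"dx": 0,"dy": 0,"dz": -0.005,"twist": 0},{"jaw": -0.6,"dx": 0,"dy": 0,"dz": -0.01,"twist": 0},{"jaw": -0.6,"dx": 0,"dy": 0,"dz": -0.015,"twist": 0},{"jaw": -0.6,"dx": 0,"dy": 0,"dz": -0.02,"twist": 0},{"jaw": -0.6,"dx": 0,"dy": 0,"dz": -0.02,"twist": 0},{"jaw": -0.6,"dx": 0,"dy": 0,"dz": -0.02,"twist": 0},{"jaw": -0.6,"dx": 0,"dy": 0,"dz": -0.02,"twist": 0},{"jaw": -0.6,"dx": 0,"dy": 0,"dz": -0.02,"twist": 0},{"jaw": -0.6,"dx": 0,"dy": 0,"dz": -0.02,"twist": 0},{"jaw": -0.6,"dx": 0,"dy": 0,"dz": -0.01,"twist": 0},{"jaw": -0.6,"dx": 0,"dy": 0,"dz": 0,"twist": 0}], force=18)

```text
t: 53.22
eef_pos: [0.556, 0.3261, 0.3171]
ee_rot: [3.139, 0.004, -3.142]
force: [-0.2, 0.2, -1.3]
width: 0.0312
gripper_force: 18.0
```

>>> move_arm(increments=[{"jaw": -0.6,"dx": -0.001,"dy": -0.005,"dz": 0,"twist": 0},{"jaw": -0.6,"dx": -0.001,"dy": -0.01,"dz": 0,"twist": 0},{"jaw": -0.6,"dx": -0.001,"dy": -0.015,"dz": 0,"twist": 0},{"jaw": -0.6,"dx": -0.001,"dy": -0.02,"dz": 0,"twist": 0},{"jaw": -0.6,"dx": -0.001,"dy": -0.02,"dz": 0,"twist": 0},{"jaw": -0.6,"dx": -0.001,"dy": -0.02,"dz": 0,"twist": 0},{"jaw": -0.6,"dx": -0.002,"dy": -0.02,"dz": 0,"twist": 0},{"jaw": -0.6,"dx": -0.002,"dy": -0.02,"dz": 0,"twist": 0},{"jaw": -0.6,"dx": -0.002,"dy": -0.02,"dz": 0,"twist": 0},{"jaw": -0.6,"dx": -0.002,"dy": -0.02,"dz": 0,"twist": 0},{"jaw": -0.6,"dx": -0.002,"dy": -0.02,"dz": 0,"twist": 0},{"jaw": -0.6,"dx": -0.002,"dy": -0.02,"dz": 0,"twist": 0}])

```text
t: 54.22
eef_pos: [0.5726, 0.1125, 0.3135]
ee_rot: [-3.141, -0.001, 3.14]
force: [0.4, 0.3, -2.8]
width: 0.0313
gripper_force: 18.0
```

>>> move_arm(increments=[{"jaw": -0.6,"dx": -0.001,"dy": -0.02,"dz": 0,"twist": 0},{"jaw": -0.6,"dx": -0.001,"dy": -0.02,"dz": 0,"twist": 0},{"jaw": -0.6,"dx": -0.001,"dy": -0.02,"dz": 0,"twist": 0},{"jaw": -0.6,"dx": -0.001,"dy": -0.02,"dz": 0,"twist": 0},{"jaw": -0.6,"dx": -0.001,"dy": -0.02,"dz": 0,"twist": 0},{"jaw": -0.6,"dx": -0.001,"dy": -0.02,"dz": 0,"twist": 0},{"jaw": -0.6,"dx": -0.001,"dy": -0.02,"dz": 0,"twist": 0},{"jaw": -0.6,"dx": -0.001,"dy": -0.02,"dz": 0,"twist": 0},{"jaw": -0.6,"dx": -0.001,"dy": -0.02,"dz": 0,"twist": 0},{"jaw": -0.6,"dx": -0.001,"dy": -0.015,"dz": 0,"twist": 0},{"jaw": -0.6,"dx": 0,"dy": -0.01,"dz": 0,"twist": 0},{"jaw": -0.6,"dx": 0,"dy": -0.006,"dz": 0,"twist": 0}])

```text
t: 55.22
eef_pos: [0.5823, -0.0977, 0.3135]
ee_rot: [-3.141, -0.001, 3.139]
force: [0.2, -0.2, -2.3]
width: 0.0311
gripper_force: 18.0
```

>>> move_arm(increments=[{"jaw": -0.6,"dx": 0,"dy": 0,"dz": 0,"twist": 0},{"jaw": -0.6,"dx": 0,"dy": 0,"dz": 0,"twist": 0}])

```text
t: 55.38
eef_pos: [0.5829, -0.0958, 0.3138]
ee_rot: [3.141, -0.0, 3.141]
force: [-0.2, 0.5, -1.9]
width: 0.031
gripper_force: 18.0
```

>>> move_arm(increments=[{"jaw": -0.6,"dx": -0.0005,"dy": 0,"dz": 0.005,"twist": 0},{"jaw": -0.6,"dx": 0,"dy": 0,"dz": 0.01,"twist": 0},{"jaw": -0.6,"dx": 0,"dy": 0,"dz": 0.02,"twist": 0},{"jaw": -0.6,"dx": 0,"dy": 0,"dz": 0.02,"twist": 0},{"jaw": -0.6,"dx": 0,"dy": 0,"dz": 0.02,"twist": 0},{"jaw": -0.6,"dx": 0,"dy": 0,"dz": 0.02,"twist": 0},{"jaw": -0.6,"dx": 0,"dy": 0,"dz": 0.02,"twist": 0},{"jaw": -0.6,"dx": 0,"dy": 0,"dz": 0.02,"twist": 0},{"jaw": -0.6,"dx": 0,"dy": 0,"dz": 0.012,"twist": 0},{"jaw": -0.6,"dx": 0,"dy": 0,"dz": 0.008,"twist": 0},{"jaw": -0.6,"dx": 0,"dy": 0,"dz": 0.002,"twist": 0},{"jaw": -0.6,"dx": 0,"dy": 0,"dz": 0,"twist": 0}])

```text
t: 56.38
eef_pos: [0.5837, -0.0951, 0.1563]
ee_rot: [-3.141, -0.001, -3.141]
force: [0.4, -0.3, -1.7]
width: 0.0307
gripper_force: 18.0
```

>>> move_arm(increments=[{"jaw": -0.6,"dx": 0,"dy": 0,"dz": 0.0015,"twist": 0},{"jaw": -0.6,"dx": 0,"dy": 0,"dz": 0.001,"twist": 0},{"jaw": -0.6,"dx": 0,"dy": 0,"dz": 0,"twist": 0},{"jaw": -0.6,"dx": 0,"dy": 0,"dz": 0,"twist": 0}])

```text
t: 56.72
eef_pos: [0.584, -0.0954, 0.1551]
ee_rot: [3.141, 0.001, 3.141]
force: [-0.0, -0.4, -2.7]
width: 0.0316
gripper_force: 18.0
```

>>> move_arm(increments=[{"jaw": -0.6,"dx": 0,"dy": -0.0005,"dz": 0.001,"twist": 0},{"jaw": -0.6,"dx": 0,"dy": 0,"dz": 0.001,"twist": 0},{"jaw": -0.6,"dx": 0,"dy": 0,"dz": 0,"twist": 0},{"jaw": -0.6,"dx": 0,"dy": 0,"dz": 0,"twist": 0}])

```text
t: 57.05
eef_pos: [0.5837, -0.096, 0.1524]
ee_rot: [3.142, -0.0, 3.141]
force: [-0.2, -0.4, -1.5]
width: 0.0312
gripper_force: 18.0
```

>>> move_arm(increments=[{"jaw": -0.6,"dx": 0,"dy": 0,"dz": 0.001,"twist": 0},{"jaw": -0.6,"dx": 0,"dy": 0,"dz": 0,"twist": 0},{"jaw": -0.6,"dx": 0,"dy": 0,"dz": 0,"twist": 0}])

```text
t: 57.3
eef_pos: [0.5841, -0.096, 0.1519]
ee_rot: [-3.141, 0.001, 3.142]
force: [-1.3, -0.2, 2.5]
width: 0.0312
gripper_force: 18.0
```

>>> move_arm(increments=[{"jaw": -0.2,"dx": 0,"dy": 0,"dz": 0,"twist": 0},{"jaw": 0.2,"dx": 0,"dy": 0,"dz": 0,"twist": 0},{"jaw": 0.4,"dx": 0,"dy": 0,"dz": 0,"twist": 0},{"jaw": 0.4,"dx": 0,"dy": 0,"dz": 0,"twist": 0},{"jaw": 0.4,"dx": 0,"dy": 0,"dz": -0.005,"twist": 0},{"jaw": 0.4,"dx": 0,"dy": 0,"dz": -0.02,"twist": 0},{"jaw": 0.4,"dx": 0,"dy": 0,"dz": -0.03,"twist": 0},{"jaw": 0.4,"dx": 0,"dy": 0,"dz": -0.04,"twist": 0},{"jaw": 0.4,"dx": 0,"dy": 0,"dz": -0.03,"twist": 0},{"jaw": 1,"dx": 0.004,"dy": 0.01,"dz": -0.015,"twist": 0},{"jaw": 1,"dx": 0.008,"dy": 0.02,"dz": 0,"twist": 0},{"jaw": 1,"dx": 0.01,"dy": 0.03,"dz": 0,"twist": 0}], force=12)

```text
t: 58.3
eef_pos: [0.5622, -0.0365, 0.2932]
ee_rot: [3.141, 0.003, 3.139]
force: [0.4, -0.2, -0.2]
width: 0.076
gripper_force: 0.0
```

>>> move_arm(increments=[{"jaw": 1,"dx": 0.01,"dy": 0.03,"dz": 0,"twist": 0},{"jaw": 1,"dx": 0.01,"dy": 0.03,"dz": 0,"twist": 0},{"jaw": 1,"dx": 0.01,"dy": 0.03,"dz": 0,"twist": 0},{"jaw": 1,"dx": 0.01,"dy": 0.03,"dz": 0,"twist": 0},{"jaw": 1,"dx": 0.01,"dy": 0.03,"dz": 0,"twist": 0},{"jaw": 1,"dx": 0.01,"dy": 0.03,"dz": 0,"twist": 0},{"jaw": 1,"dx": 0.01,"dy": 0.03,"dz": 0,"twist": 0},{"jaw": 1,"dx": 0.01,"dy": 0.03,"dz": 0,"twist": 0},{"jaw": 1,"dx": 0.01,"dy": 0.03,"dz": 0,"twist": 0},{"jaw": 1,"dx": 0.01,"dy": 0.03,"dz": 0,"twist": 0},{"jaw": 1,"dx": 0.01,"dy": 0.03,"dz": 0,"twist": 0},{"jaw": 1,"dx": 0.008,"dy": 0.02,"dz": 0,"twist": 0}])

```text
t: 59.3
eef_pos: [0.443, 0.3164, 0.2919]
ee_rot: [3.141, 0.0, -3.141]
force: [-0.4, -0.1, -0.1]
width: 0.0878
gripper_force: 0.0
```

>>> move_arm(increments=[{"jaw": 1,"dx": 0.004,"dy": 0.01,"dz": 0,"twist": 0},{"jaw": 1,"dx": 0,"dy": 0,"dz": 0,"twist": 0},{"jaw": 1,"dx": 0,"dy": 0,"dz": 0,"twist": 0}])

```text
t: 59.55
eef_pos: [0.4397, 0.3242, 0.2916]
ee_rot: [-3.141, -0.0, -3.141]
force: [-0.9, -0.7, 0.4]
width: 0.0873
gripper_force: 0.0
```

>>> move_arm(increments=[{"jaw": 1,"dx": 0.0005,"dy": 0,"dz": 0.01,"twist": 0},{"jaw": 1,"dx": 0,"dy": 0,"dz": 0.02,"twist": 0},{"jaw": 1,"dx": 0,"dy": 0,"dz": 0.03,"twist": 0},{"jaw": 1,"dx": 0,"dy": 0,"dz": 0.03,"twist": 0},{"jaw": 1,"dx": 0,"dy": 0,"dz": 0.03,"twist": 0},{"jaw": 1,"dx": 0,"dy": 0,"dz": 0.017,"twist": 0},{"jaw": 1,"dx": 0,"dy": 0,"dz": 0.01,"twist": 0},{"jaw": 0.8,"dx": 0,"dy": 0,"dz": 0,"twist": 0},{"jaw": 0.6,"dx": 0,"dy": 0,"dz": 0,"twist": 0},{"jaw": 0.5,"dx": 0,"dy": 0,"dz": 0,"twist": 0},{"jaw": 0.45,"dx": 0,"dy": 0,"dz": 0,"twist": 0},{"jaw": 0.4,"dx": 0,"dy": 0,"dz": 0,"twist": 0}])

```text
t: 60.55
eef_pos: [0.4398, 0.3245, 0.1457]
ee_rot: [3.14, 0.001, 3.141]
force: [0.4, 0.6, -0.1]
width: 0.0633
gripper_force: 0.0
```

>>> move_arm(increments=[{"jaw": 0.3,"dx": 0,"dy": 0,"dz": 0,"twist": 0},{"jaw": 0.2,"dx": 0,"dy": 0,"dz": 0,"twist": 0},{"jaw": 0.2,"dx": 0,"dy": 0,"dz": 0,"twist": 0},{"jaw": 0.2,"dx": 0,"dy": 0,"dz": 0,"twist": 0},{"jaw": 0.2,"dx": 0,"dy": 0,"dz": 0,"twist": 0}])

```text
t: 60.97
eef_pos: [0.4399, 0.3249, 0.1454]
ee_rot: [3.14, 0.001, -3.141]
force: [-0.8, 1.6, 6.3]
width: 0.0595
gripper_force: 12.0
```

>>> move_arm(increments=[{"jaw": 0.2,"dx": 0,"dy": 0,"dz": -0.003,"twist": 0},{"jaw": 0.2,"dx": 0,"dy": 0,"dz": -0.007,"twist": 0},{"jaw": 0.2,"dx": 0,"dy": 0,"dz": -0.015,"twist": 0},{"jaw": 0.2,"dx": 0,"dy": 0,"dz": -0.025,"twist": 0},{"jaw": 0.2,"dx": 0,"dy": 0,"dz": -0.025,"twist": 0},{"jaw": 0.2,"dx": 0,"dy": 0,"dz": -0.025,"twist": 0},{"jaw": 0.2,"dx": 0,"dy": 0,"dz": -0.025,"twist": 0},{"jaw": 0.2,"dx": 0,"dy": 0,"dz": -0.025,"twist": 0},{"jaw": 0.2,"dx": 0,"dy": 0,"dz": -0.015,"twist": 0},{"jaw": 0.2,"dx": -0.002,"dy": -0.005,"dz": 0,"twist": 0},{"jaw": 0.2,"dx": -0.003,"dy": -0.01,"dz": 0,"twist": 0},{"jaw": 0.2,"dx": -0.003,"dy": -0.015,"dz": 0,"twist": 0}], force=15)

```text
t: 61.97
eef_pos: [0.4469, 0.2931, 0.308]
ee_rot: [-3.14, -0.002, -3.141]
force: [0.3, 0.0, -3.1]
width: 0.0592
gripper_force: 15.0
```

>>> move_arm(increments=[{"jaw": 0.2,"dx": -0.005,"dy": -0.02,"dz": 0,"twist": 0},{"jaw": 0.2,"dx": -0.005,"dy": -0.02,"dz": 0,"twist": 0},{"jaw": 0.2,"dx": -0.005,"dy": -0.02,"dz": 0,"twist": 0},{"jaw": 0.2,"dx": -0.005,"dy": -0.02,"dz": 0,"twist": 0},{"jaw": 0.2,"dx": -0.005,"dy": -0.02,"dz": 0,"twist": 0},{"jaw": 0.2,"dx": -0.005,"dy": -0.02,"dz": 0,"twist": 0},{"jaw": 0.2,"dx": -0.005,"dy": -0.02,"dz": 0,"twist": 0},{"jaw": 0.2,"dx": -0.005,"dy": -0.02,"dz": 0,"twist": 0},{"jaw": 0.2,"dx": -0.005,"dy": -0.02,"dz": 0,"twist": 0},{"jaw": 0.2,"dx": -0.005,"dy": -0.02,"dz": 0,"twist": 0},{"jaw": 0.2,"dx": -0.005,"dy": -0.02,"dz": 0,"twist": 0},{"jaw": 0.2,"dx": -0.005,"dy": -0.02,"dz": 0,"twist": 0}])

```text
t: 62.97
eef_pos: [0.5062, 0.0515, 0.3077]
ee_rot: [-3.14, -0.003, 3.141]
force: [0.1, 1.1, -3.1]
width: 0.0599
gripper_force: 15.0
```

>>> move_arm(increments=[{"jaw": 0.2,"dx": -0.005,"dy": -0.02,"dz": 0,"twist": 0},{"jaw": 0.2,"dx": -0.005,"dy": -0.02,"dz": 0,"twist": 0},{"jaw": 0.2,"dx": -0.004,"dy": -0.02,"dz": 0,"twist": 0},{"jaw": 0.2,"dx": -0.002,"dy": -0.015,"dz": 0,"twist": 0},{"jaw": 0.2,"dx": -0.001,"dy": -0.007,"dz": 0,"twist": 0},{"jaw": 0.2,"dx": 0,"dy": -0.003,"dz": 0,"twist": 0},{"jaw": 0.2,"dx": 0,"dy": 0,"dz": 0,"twist": 0},{"jaw": 0.2,"dx": 0,"dy": 0,"dz": 0,"twist": 0}])

```text
t: 63.63
eef_pos: [0.5239, -0.031, 0.3089]
ee_rot: [-3.142, -0.001, 3.141]
force: [-0.1, -0.3, -2.5]
width: 0.0595
gripper_force: 15.0
```

>>> move_arm(increments=[{"jaw": 0.2,"dx": -0.0005,"dy": 0.0005,"dz": 0.005,"twist": 0},{"jaw": 0.2,"dx": 0,"dy": 0,"dz": 0.012,"twist": 0},{"jaw": 0.2,"dx": 0,"dy": 0,"dz": 0.022,"twist": 0},{"jaw": 0.2,"dx": 0,"dy": 0,"dz": 0.022,"twist": 0},{"jaw": 0.2,"dx": 0,"dy": 0,"dz": 0.022,"twist": 0},{"jaw": 0.2,"dx": 0,"dy": 0,"dz": 0.022,"twist": 0},{"jaw": 0.2,"dx": 0,"dy": 0,"dz": 0.022,"twist": 0},{"jaw": 0.2,"dx": 0,"dy": 0,"dz": 0.016,"twist": 0},{"jaw": 0.2,"dx": 0,"dy": 0,"dz": 0.01,"twist": 0},{"jaw": 0.2,"dx": 0,"dy": 0,"dz": 0.005,"twist": 0},{"jaw": 0.2,"dx": 0,"dy": 0,"dz": 0,"twist": 0},{"jaw": 0.2,"dx": 0,"dy": 0,"dz": 0,"twist": 0}])

```text
t: 64.63
eef_pos: [0.5253, -0.0301, 0.152]
ee_rot: [-3.142, 0.001, -3.141]
force: [0.2, -0.5, -2.2]
width: 0.0593
gripper_force: 15.0
```

>>> move_arm(increments=[{"jaw": 0.2,"dx": 0,"dy": 0,"dz": 0.0015,"twist": 0},{"jaw": 0.2,"dx": 0,"dy": 0,"dz": 0.001,"twist": 0},{"jaw": 0.2,"dx": 0,"dy": 0,"dz": 0,"twist": 0},{"jaw": 0.2,"dx": 0,"dy": 0,"dz": 0,"twist": 0}])

```text
t: 64.97
eef_pos: [0.525, -0.0304, 0.1494]
ee_rot: [3.141, 0.001, 3.141]
force: [-0.2, 0.3, -3.2]
width: 0.0594
gripper_force: 15.0
```

>>> move_arm(increments=[{"jaw": 0.2,"dx": 0,"dy": 0,"dz": 0.002,"twist": 0},{"jaw": 0.2,"dx": 0,"dy": 0,"dz": 0.0015,"twist": 0},{"jaw": 0.2,"dx": 0,"dy": 0,"dz": 0,"twist": 0},{"jaw": 0.2,"dx": 0,"dy": 0,"dz": 0,"twist": 0}])

```text
t: 65.3
eef_pos: [0.5247, -0.0305, 0.1453]
ee_rot: [-3.141, -0.0, 3.141]
force: [-1.1, -0.4, -2.9]
width: 0.0594
gripper_force: 15.0
```

>>> move_arm(increments=[{"jaw": 0.2,"dx": 0,"dy": 0,"dz": 0.001,"twist": 0},{"jaw": 0.2,"dx": 0,"dy": 0,"dz": 0,"twist": 0},{"jaw": 0.2,"dx": 0,"dy": 0,"dz": 0,"twist": 0}])

```text
t: 65.55
eef_pos: [0.5249, -0.0304, 0.1445]
ee_rot: [3.142, 0.0, 3.141]
force: [0.3, 0.7, -3.3]
width: 0.0596
gripper_force: 15.0
```

>>> move_arm(increments=[{"jaw": 0.2,"dx": 0,"dy": 0,"dz": 0.001,"twist": 0},{"jaw": 0.2,"dx": 0,"dy": 0,"dz": 0,"twist": 0},{"jaw": 0.2,"dx": 0,"dy": 0,"dz": 0,"twist": 0}])

```text
t: 65.8
eef_pos: [0.5253, -0.0303, 0.1444]
ee_rot: [3.141, 0.001, -3.141]
force: [-1.9, 2.6, 6.2]
width: 0.0593
gripper_force: 15.0
```

Landed. Next I release, rise, and move back over the empty tray to look.

>>> move_arm(increments=[{"jaw": 0.45,"dx": 0,"dy": 0,"dz": 0,"twist": 0},{"jaw": 0.7,"dx": 0,"dy": 0,"dz": 0,"twist": 0},{"jaw": 0.8,"dx": 0,"dy": 0,"dz": 0,"twist": 0},{"jaw": 0.8,"dx": 0,"dy": 0,"dz": 0,"twist": 0},{"jaw": 0.8,"dx": 0,"dy": 0,"dz": -0.005,"twist": 0},{"jaw": 0.8,"dx": 0,"dy": 0,"dz": -0.02,"twist": 0},{"jaw": 0.8,"dx": 0,"dy": 0,"dz": -0.03,"twist": 0},{"jaw": 0.8,"dx": 0,"dy": 0,"dz": -0.04,"twist": 0},{"jaw": 0.8,"dx": 0,"dy": 0,"dz": -0.03,"twist": 0},{"jaw": 0.8,"dx": 0,"dy": 0,"dz": -0.02,"twist": 0},{"jaw": 0.8,"dx": 0,"dy": 0.02,"dz": 0,"twist": 0},{"jaw": 0.8,"dx": 0,"dy": 0.035,"dz": 0,"twist": 0}])

```text
t: 66.8
eef_pos: [0.5252, 0.0235, 0.2907]
ee_rot: [3.141, 0.003, 3.138]
force: [0.2, -0.0, -1.9]
width: 0.0789
gripper_force: 0.0
```

>>> move_arm(increments=[{"jaw": 1,"dx": 0,"dy": 0.035,"dz": 0,"twist": 0},{"jaw": 1,"dx": 0,"dy": 0.035,"dz": 0,"twist": 0},{"jaw": 1,"dx": 0,"dy": 0.035,"dz": 0,"twist": 0},{"jaw": 1,"dx": 0,"dy": 0.035,"dz": 0,"twist": 0},{"jaw": 1,"dx": 0,"dy": 0.035,"dz": 0,"twist": 0},{"jaw": 1,"dx": 0,"dy": 0.035,"dz": 0,"twist": 0},{"jaw": 1,"dx": 0,"dy": 0.035,"dz": 0,"twist": 0},{"jaw": 1,"dx": 0,"dy": 0.035,"dz": 0,"twist": 0},{"jaw": 1,"dx": 0,"dy": 0.035,"dz": 0,"twist": 0},{"jaw": 1,"dx": 0,"dy": 0.035,"dz": 0,"twist": 0},{"jaw": 1,"dx": 0,"dy": 0.02,"dz": 0,"twist": 0},{"jaw": 1,"dx": 0,"dy": 0,"dz": 0,"twist": 0}])

```text
t: 67.8
eef_pos: [0.5245, 0.3984, 0.2876]
ee_rot: [-3.141, -0.0, -3.139]
force: [0.6, 0.5, -0.3]
width: 0.0874
gripper_force: 0.0
```

```bash
python3 - <<'E'
from col import *
F={}
for c in("scene","top"):
    F[c]=arm.grab_frame(c)
    for n in "canister flask mill bowl dish chopsticks".split(): print(c,n,[np.round(d["position"],4) for d in arm.pinpoint(c,n)[:1]])
print(cfit("bl",(.491,-.358,.004),(95,110,30),(125,255,255),F,("scene",)),cfit("bl",(.491,-.358,.004),(95,110,30),(125,255,255),F,("top",)))
fit(["dish"],{"dish":(.491,-.358,0)},others=["bowl","lid"],z=False)
a=cv2.resize(F["scene"][120:260,110:360],None,fx=2.2,fy=2.2,interpolation=2);b=cv2.resize(F["top"][170:300,230:480],None,fx=2.2,fy=2.2,interpolation=2)
cv2.imwrite("pics/end.png",np.vstack([a,b]))
E
```

```text
scene canister [array([ 0.5245, -0.0276,  0.0047])]
scene flask [array([ 0.5825, -0.1022,  0.0074])]
scene mill [array([0.5634, 0.0458, 0.0024])]
scene bowl [array([ 0.5264, -0.0287,  0.0026])]
scene dish [array([ 4.912e-01, -3.567e-01,  4.000e-04])]
scene chopsticks [array([ 5.934e-01, -3.725e-01, -3.000e-04])]
top canister [array([ 5.261e-01, -3.100e-02,  2.000e-04])]
top flask [array([ 0.5809, -0.0987,  0.0009])]
top mill [array([5.616e-01, 4.680e-02, 3.000e-04])]
top bowl [array([ 0.4883, -0.3562,  0.0069])]
top dish [array([ 0.4909, -0.3563, -0.    ])]
top chopsticks [array([ 0.5915, -0.3664, -0.0015])]
(array([ 0.49  , -0.3605,  0.004 ]), np.float64(0.171)) (array([ 0.491, -0.358,  0.004]), np.float64(0.193))
dish [ 0.4905 -0.358   0.    ] [np.float64(0.07), np.float64(0.097)]
```

View pics/end.png

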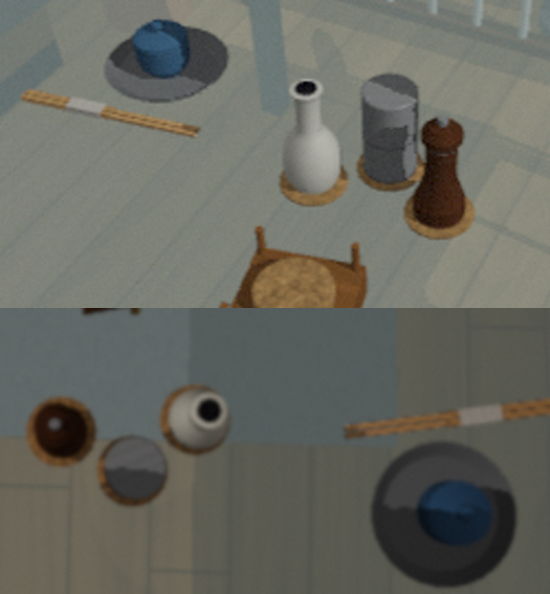

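In the final picture all three stand upright and centred on their own coasters. The lidded bowl sits in the middle of the dish and the chopsticks have not moved.

```bash
python3 -c "
from station import arm
print(arm.job_done())"
```

```text
the job is handed in; nothing more can be done
None
```

The job is handed in at about 68 s of the 144 s allowed: the lidded bowl stands in the middle of the dish, the canister, flask and mill are upright on their own coasters, and the chopsticks were left alone.

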